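# Clip in a batten and bring the support jack up under it

## Robot

A 7-joint arm with a two-finger parallel gripper is mounted at the origin on a cart in front of the work surface, level with it; the furniture and walls round the work are solid. World frame = base frame: x ahead of the robot, y to its left, z up, the work surface at z = 0. Lengths are in mm, angles in rad, forces in N, time in s.
With the tool pointing down it reaches from about 350 to 900 mm from the base axis. Payload 7.2 kg.
Tool frame: the origin (TCP) lies at the very end of the fingers, on their centre line; the grasp point (between the pads) lies 19 mm behind it; x points along the fingers, y is the direction in which the jaws open and shut, and the axes are right-handed (so a half turn about x gives the same grasp; the last joint's range is limited). The gripper opens to 85 mm and grips with 20 to 120 N. Pads are 22 mm wide; open, the fingers measure 114 mm over their backs; the gripper's body (76 mm by 85 mm) begins 54 mm behind the grasp point. The pads swing forward as they close: fully open they stand 13 mm farther back than shut.
Start: joints at [1.26, 0.411, -0.013, 1.596, 0.006, 1.134, -0.082], TCP at [150.251, -606.674, 231.297] pointing down, gripper open.
Joint ranges: [-2.95, 2.95], [-0.29, 1.99], [-1.47, 1.44], [0.14, 2.54], [-1.03, 4.17], [0.13, 1.85], [-2.86, 2.86]. Speed limits (rad/s): [2.39, 2.39, 3.01, 3.01, 3.14, 3.14, 3.14].

## Interface

Orientations are given as a 3x3 rotation matrix whose columns are the frame's x, y, z axes.
In Python, from station import bot gives the robot as it stands. The module is installed in compiled form; this text tells all that it offers.
- The arm moves only by the shell command python3 -m inch 'ROWS'. ROWS is JSON, a list of rows, each an object with "linear": the shift along the tool's x, y, z in mm, a list of three; "yaw": the turn about the tool's x in degrees; "jaw": the finger opening in mm, from 0 to 85.4. A call has 1 to 20 rows; each row shifts and turns the pose as measured when the row begins, along the tool's axes as they then stand; what a row does not reach is not made up. A row lasts 1/12 s, in which the tool goes at most 41.7 mm and 7.16 degrees, less where a joint would pass 70% of its speed; a pose out of reach is approached as far as the arm can. A call with a gripper value outside its range is refused whole. The fingers move at their own pace and stop on an object; the grip force is fixed at half the most. Time passes only in rows, so rows that do not move let the fingers close. It gives the time, the measured TCP pose, the force and the opening at its end, in the units of the state.
- bot.get_state(): the state, without advancing time (a new reading comes with each control period).
- bot.snapshot(name): name is "side" or "top" or "wrist"; returns a dict with "frame" (420x560x3 uint8, blue, green, red), "intrinsics" (3x3 intrinsics, pixels), "R" (3x3) and "t" (3): a world point X has camera coordinates R X + t; the wrist camera has in their place "hand_eye" (4x4, takes a point from camera to tool coordinates, whose origin is the TCP and whose axes are the tool frame's). Camera axes: x right, y down, z forward; pixel columns grow to the right and rows downward; lengths in mm; the calibration is good to about 2 mm. A picture is of the moment at which its call begins: read the wrist's pose just before it. There is no depth.
- bot.job_done(): hands the job in, once; it reports no verdict.
The state is a dict: "time": time; "joint_positions": joint angles; "joint_vel": joint speeds; "joint_torque": joint torques, N m; "ee_pos": TCP position; "tool_rot": TCP orientation; "force": force on the tool from outside, world axes, zero at the start; "torque": the same for the moment, N m; "gripper_width": finger opening in mm.
Only numpy, scipy, OpenCV 4.12 (cv2) and the standard library are available. Lean on these libraries where they do the work, as an engineer would, in place of code of your own. Each camera call takes 0.05 s, during which the arm holds its last target.

## Task

Get the loose wooden batten ready for drilling in the jig: press it down between the two spring clips until it snaps fully home on both rests. Then turn the jack's knob clockwise to bring the platform up until it just touches the underside of the batten, leaving the batten still seated on its rests, not lifted.

Things in the scene. Friction and masses are not known exactly. Their poses are not given: they have to be found in the camera images.
- batten: The only loose batten: a plain light wooden bar 170 x 36 x 26 mm, 0.13 to 0.22 kg, lying flat on the table left of the jig. Origin at the centre of its underside; own y along its 170 mm length, x across its width, z up. The upper and lower edges of both ends are bevelled (10 mm high, 8 mm deep); both ends are alike.
- jig: Drilling jig, fixed to the table (place and yaw vary): plywood base board 225 x 250 x 18 mm, two wooden end blocks, a steel spring clip outside each, a screw jack between them. Origin on the table under the middle of the seated batten; own y runs from clip to clip, own -x points to the jack's knob, z up.
- jig_seat (a point): Seat point, 100 mm above the jig's origin: where the batten's origin lies when home, the batten's y along the jig's y. The two rests have their tops at this height, are 44 mm wide in x and reach from 58 to 80 mm out along +y and -y. A batten lying loose on the clip lips is about 22 mm above its seat; pressing it home takes about 5 to 15 N straight down.
- jack_platform: Square aluminium platform of the screw jack, 84 x 84 x 6 mm, on the jig's origin axis, moving up and down only. Origin at the centre of its top face. It starts 10 to 19 mm below the seat height; it can go 10 mm above seat height. It stays where it is left.
- jack_knob (a joint): Angle of the jack's upright knob (rad, 0 to 6), growing clockwise seen from above. The platform rises 5 mm per rad; its top is level with the rests at 4.0 rad. At angle 0 the knob's grip bar lies along the jig's x. Stiff (about 0.07 N m) and stays where it is left.
- jack_knob_grip (a point): On the upright axis of the knob, 115 mm from the jig's origin along the jig's -x, 97 mm above the table, 7 mm below the top of the knob. The grip bar is 46 mm long, 14 mm thick and 32 mm high (72 to 104 mm above the table), above a flat 48 mm disc; grip it from above across its 14 mm.
- clip_left_lip (a point): Axis of the round steel lip (8 mm thick, 36 mm long in the jig's x) of the clip at the jig's +y end: 82 mm out along +y and 123 mm above the table when free. Sprung, hinged 71 mm below: the batten's bevelled end pushes it 7 mm outward, then it springs back over the upper bevel.
- clip_right_lip (a point): Axis of the round steel lip (8 mm thick, 36 mm long in the jig's x) of the clip at the jig's -y end: 82 mm out along -y and 123 mm above the table when free. Sprung, hinged 71 mm below: the batten's bevelled end pushes it 7 mm outward, then it springs back over the upper bevel.

How it is judged (in metres and radians):
On the way:
1. the batten is snapped home on both rests while the platform is still clear below it (z of batten in the frame of jig_seat between -0.002 and 0.002 m and horizontal distance between batten and jig_seat below 0.009 m and angle between the y axis of batten and the y axis of jig, either way round below 0.1 rad and angle between batten's own z axis and vertical below 0.03 rad and z of jack_platform in the frame of jig_seat below -0.003 m), for 0.2 s.
At the end, for the whole second after the job is handed in: The batten lies home on both rests between the clips (upright way, height within 2 mm of the seat, centre within 9 mm, along the jig within 0.1 rad, tilt under 0.03 rad), at rest, and the jack platform touches its underside (contact force over 0.1 N) without having lifted it more than 2 mm (contact force between jack_platform and batten above 0.1 N and z of batten in the frame of jig_seat between -0.002 and 0.002 m and horizontal distance between batten and jig_seat below 0.009 m and angle between the y axis of batten and the y axis of jig, either way round below 0.1 rad and angle between batten's own z axis and vertical below 0.03 rad and linear speed of batten below 0.02 m/s).
It also fails if it takes over 67 s, if anything falls off the work surface, if the arm or the gripper's body presses on something with over 40 N, if the wrist force passes 120 N, or if a joint passes its speed limit or range.

## Working session

There is one attempt and no reset: what is moved stays moved. The work goes in short steps, Python scripts to look and compute and a shell command to move; the robot and the scene stay as the last step left them, time stands still between calls to the robot, and variables do not carry over. Pictures are saved under pics/ and viewed, and the job is handed in when it is done.

```bash
mkdir -p pics; ls; python3 - <<'E'
from station import bot
import cv2, numpy as np
np.set_printoptions(precision=3,suppress=True)
s=bot.get_state()
for k,v in s.items(): print(k,np.round(v,3).tolist())
for n in ("side","top"):
    p=bot.snapshot(n); cv2.imwrite(f"pics/{n}0.png",p["frame"])
    np.savez(f"pics/{n}0.npz",**p)
    print(n,p["intrinsics"],p["R"],p["t"])
s=bot.get_state();p=bot.snapshot("wrist"); cv2.imwrite("pics/wrist0.png",p["frame"]);print(p["intrinsics"],p["hand_eye"])
E
```

```text
pics
time 0.0
joint_positions [1.26, 0.412, -0.013, 1.597, 0.006, 1.134, -0.082]
joint_vel [-0.002, -0.002, -0.001, -0.001, -0.0, 0.001, 0.001]
joint_torque [-0.0, -60.064, 0.682, -29.941, 0.014, 0.011, -0.0]
ee_pos [150.1, -606.171, 230.411]
tool_rot [[-0.0, 0.24, -0.971], [0.002, -0.971, -0.24], [-1.0, -0.002, 0.0]]
force [0.168, 0.328, -0.048]
torque [-0.005, 0.019, -0.004]
gripper_width 85.502
side [[418.385   0.    281.312]
 [  0.    418.385 205.879]
 [  0.      0.      1.   ]] [[-0.969 -0.249  0.003]
 [-0.163  0.625 -0.764]
 [ 0.188 -0.74  -0.646]] [ 556.993  166.635 1071.122]
top [[479.608   0.    280.052]
 [  0.    479.608 211.971]
 [  0.      0.      1.   ]] [[ 0.023 -1.    -0.014]
 [-0.991 -0.021 -0.129]
 [ 0.129  0.017 -0.992]] [  38.298  566.318 1271.046]
[[315.583   0.    279.532]
 [  0.    315.583 208.92 ]
 [  0.      0.      1.   ]] [[  -0.001   -0.282    0.959 -142.28 ]
 [   1.      -0.001    0.001    0.388]
 [   0.001    0.959    0.282  -72.055]
 [   0.       0.       0.       1.   ]]
```

View pics/side0.png

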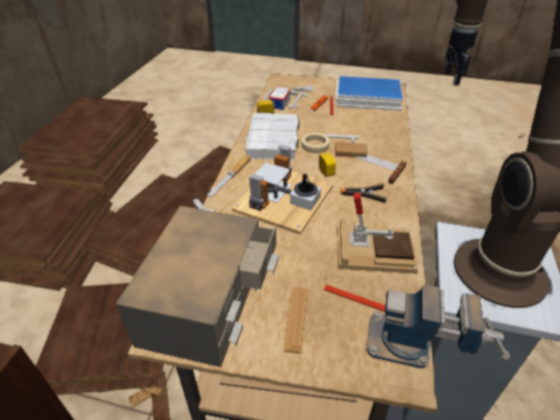

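View pics/top0.png

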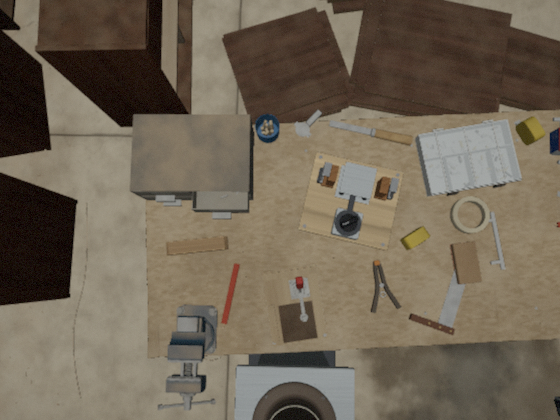

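The top view shows the batten at about (197,246), the jig base centred near (350,201), the platform at (357,182) and the knob at (347,223). I'll enlarge these.

```bash
python3 - <<'E'
import cv2
im=cv2.imread("pics/top0.png")
cv2.imwrite("pics/c1.png",cv2.resize(im[225:270,155:240],None,fx=8,fy=8,interpolation=cv2.INTER_CUBIC))
cv2.imwrite("pics/c2.png",cv2.resize(im[145:257,295:410],None,fx=5,fy=5,interpolation=cv2.INTER_CUBIC))
im=cv2.imread("pics/side0.png")
cv2.imwrite("pics/c3.png",cv2.resize(im[150:235,225:340],None,fx=6,fy=6,interpolation=cv2.INTER_CUBIC))
E
```

```text
(no output)
```

View pics/c1.png

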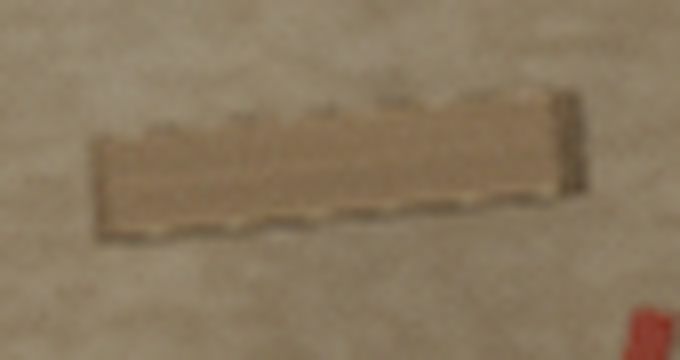

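View pics/c2.png

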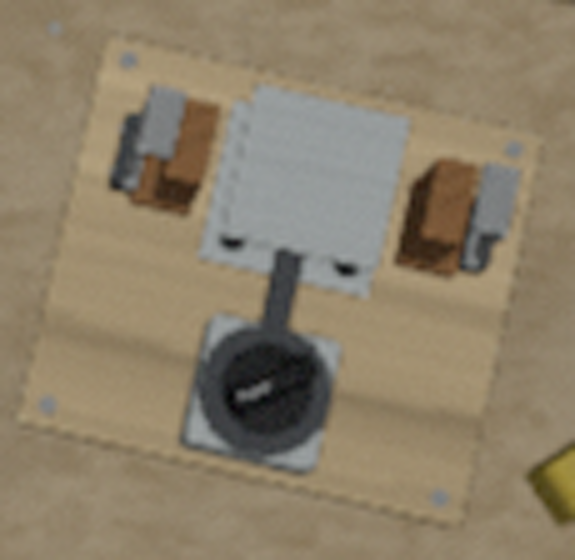

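View pics/c3.png

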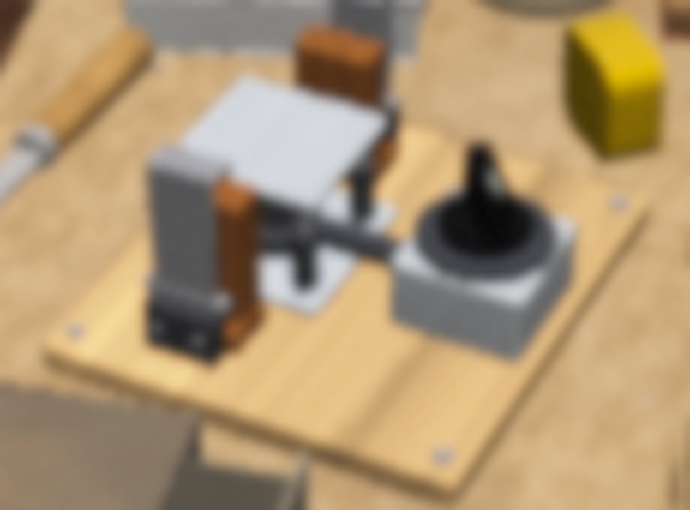

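```bash
cat > h.py <<'E'
import numpy as np, cv2
from scipy.optimize import least_squares
np.set_printoptions(precision=3,suppress=True)
def load(n):
    d=np.load(n); return d["intrinsics"],d["R"],d["t"]
def proj(cam,X):
    K,R,t=cam; c=np.atleast_2d(X)@R.T+t; p=c@K.T; return p[:,:2]/p[:,2:]
def back(cam,uv,z):
    K,R,t=cam; uv=np.atleast_2d(uv); d=np.c_[uv,np.ones(len(uv))]@np.linalg.inv(K).T@R; C=-R.T@t
    return C+d*((z-C[2])/d[:,2])[:,None]
def crop(c,f,off): return (np.array(c,float)+.5)/f-.5+np.array(off)
def jig(p,P):
    c,s=np.cos(p[2]),np.sin(p[2]); P=np.atleast_2d(P)
    return np.c_[p[0]+c*P[:,0]-s*P[:,1],p[1]+s*P[:,0]+c*P[:,1],P[:,2]]
E
python3 - <<'E'
from h import *
T=load("pics/top0.npz");S=load("pics/side0.npz")
for c in (T,S): print("C",-c[1].T@c[2])
b=crop([(95,140),(100,240),(583,92),(587,192),(553,92),(558,193)],8,(155,225))
print("batten z16",back(T,b[:4],16)); print("top z26",back(T,b[4:],26))
B=crop([(110,38),(540,137),(462,524),(20,425)],5,(295,145)); print("board",back(T,B,18))
k=crop([(265,392)],5,(295,145)); print("knob72",back(T,k,72))
pl=crop([(258,85),(408,117),(370,296),(203,258)],5,(295,145)); print("plat",back(T,pl,86))
lip=crop([(160,120),(490,200)],5,(295,145)); print("lips",back(T,lip,125))
Bs=crop([(48,360),(455,497),(648,207)],6,(225,150)); print("board side",back(S,Bs,18))
E
```

```text
C [ 396.784   29.004 1333.965]
C [365.467 827.393 816.802]
batten z16 [[477.57  362.793  16.   ]
 [443.273 359.207  16.   ]
 [497.912 194.938  16.   ]
 [463.543 192.264  16.   ]]
top z26 [[496.914 203.957  26.   ]
 [462.471 200.914  26.   ]]
board [[ 739.326  -47.303   18.   ]
 [ 687.511 -287.52    18.   ]
 [ 471.054 -243.051   18.   ]
 [ 519.961   -0.797   18.   ]]
knob72 [[ 535.265 -128.551   72.   ]]
plat [[ 697.601 -122.219   86.   ]
 [ 681.867 -201.608   86.   ]
 [ 585.586 -181.506   86.   ]
 [ 603.924  -93.865   86.   ]]
lips [[ 668.798  -67.349  125.   ]
 [ 630.545 -236.043  125.   ]]
board side [[ 731.651  -36.404   18.   ]
 [ 518.897    7.619   18.   ]
 [ 467.919 -232.677   18.   ]]
```

```bash
python3 -m inch '[{"linear":[0,-20,-33],"yaw":0,"jaw":85},{"linear":[0,-20,-33],"yaw":0,"jaw":85},{"linear":[0,-20,-33],"yaw":0,"jaw":85},{"linear":[0,-20,-33],"yaw":0,"jaw":85},{"linear":[0,-20,-33],"yaw":0,"jaw":85},{"linear":[0,-20,-33],"yaw":0,"jaw":85},{"linear":[0,-20,-33],"yaw":0,"jaw":85},{"linear":[0,-20,-33],"yaw":0,"jaw":85},{"linear":[0,-20,-33],"yaw":0,"jaw":85},{"linear":[0,-20,-33],"yaw":0,"jaw":85},{"linear":[0,-20,-33],"yaw":0,"jaw":85},{"linear":[0,-20,-33],"yaw":0,"jaw":85},{"linear":[0,-20,-33],"yaw":0,"jaw":85},{"linear":[0,-20,-33],"yaw":0,"jaw":85},{"linear":[0,-20,-33],"yaw":0,"jaw":85},{"linear":[0,-20,-33],"yaw":0,"jaw":85}]'
python3 -m inch '[{"linear":[0,0,0],"yaw":-7.1,"jaw":85},{"linear":[0,0,0],"yaw":-7.1,"jaw":85},{"linear":[0,0,0],"yaw":-7.1,"jaw":85},{"linear":[0,0,0],"yaw":-7.1,"jaw":85},{"linear":[0,0,0],"yaw":-7.1,"jaw":85},{"linear":[0,0,0],"yaw":-7.1,"jaw":85},{"linear":[0,0,0],"yaw":-7.1,"jaw":85},{"linear":[0,0,0],"yaw":-7.1,"jaw":85},{"linear":[0,0,0],"yaw":-7.1,"jaw":85}]'
```

```text
time: 1.48
ee_pos: [596.1, -159.5, 224.5]
tool_rot: [[-0.009, 0.22, -0.976], [0.0, -0.976, -0.22], [-1.0, -0.002, 0.008]]
force: [0.1, -0.2, -0.2]
gripper_width: 84.8
time: 2.23
ee_pos: [602.2, -143.0, 220.0]
tool_rot: [[-0.012, 0.976, -0.218], [0.008, -0.218, -0.976], [-1.0, -0.013, -0.005]]
force: [0.3, 0.6, -0.0]
gripper_width: 84.8
```

```bash
cat >> h.py <<'E'
def wcam(bot,name):
    for _ in range(1):
        s=bot.get_state(); p=bot.snapshot("wrist")
    cv2.imwrite(f"pics/{name}.png",p["frame"])
    He=np.array(p["hand_eye"]); Rt=np.array(s["tool_rot"]); 
    Rwc=Rt@He[:3,:3]; C=Rt@He[:3,3]+np.array(s["ee_pos"])
    R=Rwc.T; t=-R@C
    np.savez(f"pics/{name}.npz",intrinsics=p["intrinsics"],R=R,t=t)
    print(s["time"],s["ee_pos"],C)
E
python3 - <<'E'
from h import *
from station import bot
wcam(bot,"w1")
im=cv2.imread("pics/w1.png"); cv2.imwrite("pics/w1b.png",cv2.resize(im,(800,600),interpolation=cv2.INTER_CUBIC))
E
```

```text
2.2333 [ 602.206 -143.014  220.044] [619.997 -74.494 362.679]
```

View pics/w1b.png

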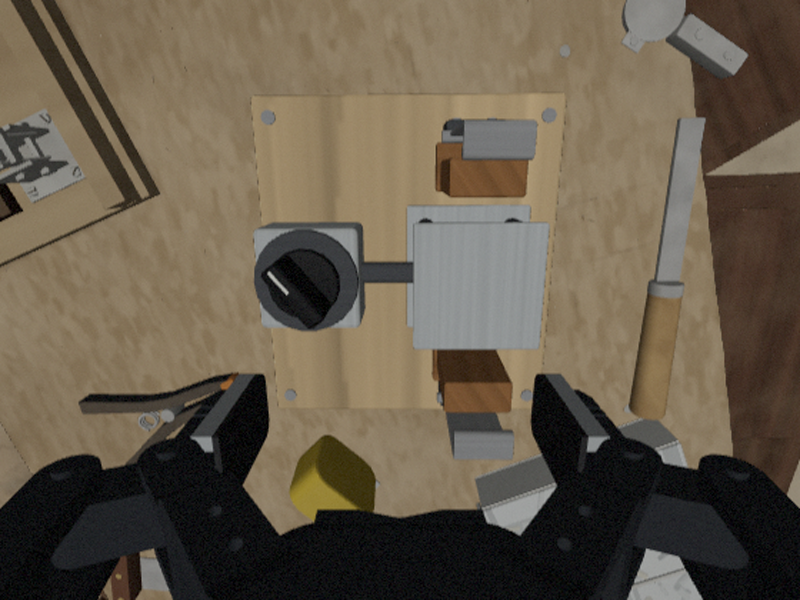

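```bash
python3 - <<'E'
import cv2
im=cv2.imread("pics/w1.png")
cv2.imwrite("pics/c4.png",cv2.resize(im[150:240,170:260],None,fx=6.6667,fy=6.6667,interpolation=cv2.INTER_CUBIC))
cv2.imwrite("pics/c5.png",cv2.resize(im[75:330,285:400],None,fx=2.35,fy=2.35,interpolation=cv2.INTER_CUBIC))
from h import *
W=load("pics/w1.npz")
sc=lambda c: (np.array(c,float)+.5)*0.7-.5
B=sc([(252,95),(565,94),(545,408),(278,408)])
P=sc([(415,223),(548,223),(541,349),(413,349)])
print(back(W,B,18))
def model(p):
    b=jig([p[0],p[1],p[2]],[(p[4]-112.5,125,18),(p[4]+112.5,125,18),(p[4]+112.5,-125,18),(p[4]-112.5,-125,18)])
    q=jig(p[:3],[(-42,42,p[3]),(42,42,p[3]),(42,-42,p[3]),(-42,-42,p[3])])
    return proj(W,np.r_[b,q])
r=least_squares(lambda p:(model(p)-np.r_[B,P]).ravel(),[648,-152,-.21,86,-50])
print(r.x); print(r.fun.reshape(-1,2))
L=sc([(500,160),(482,459)]); print("lips in",back(W,L,124))
p=r.x
for X in [(-115,0,104),(0,82,123),(0,-82,123)]: print(X,jig(p,[X]),proj(W,jig(p,[X]))/.7)
E
```

```text
[[ 524.839   -2.236   18.   ]
 [ 739.751  -50.151   18.   ]
 [ 693.751 -292.165   18.   ]
 [ 470.503 -243.836   18.   ]]
[ 650.181 -157.296   -0.211   81.427  -44.389]
[[-1.8    0.441]
 [ 3.107 -1.646]
 [-2.392  1.644]
 [ 0.751  2.008]
 [-0.94   0.02 ]
 [ 1.384 -0.759]
 [-1.031 -0.264]
 [ 0.538  0.089]]
lips in [[ 667.388  -81.033  124.   ]
 [ 628.909 -251.895  124.   ]]
(-115, 0, 104) [[ 537.728 -133.224  104.   ]] [[292.324 298.785]]
(0, 82, 123) [[667.345 -77.113 123.   ]] [[498.068 151.91 ]]
(0, -82, 123) [[ 633.016 -237.48   123.   ]] [[484.188 436.481]]
```

View pics/c4.png

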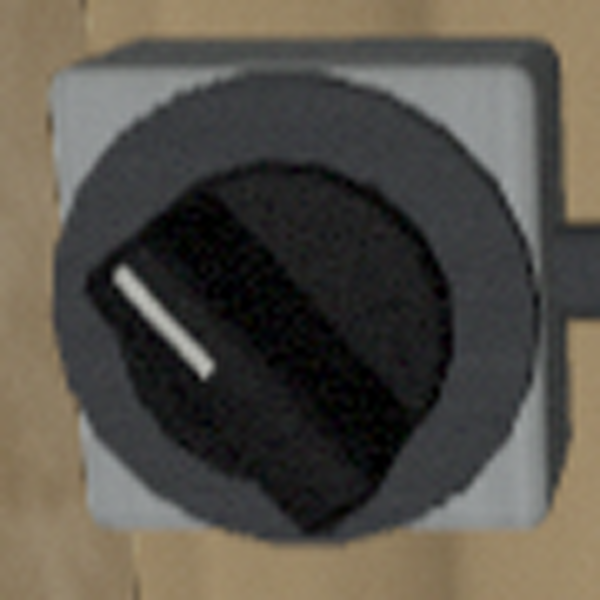

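View pics/c5.png

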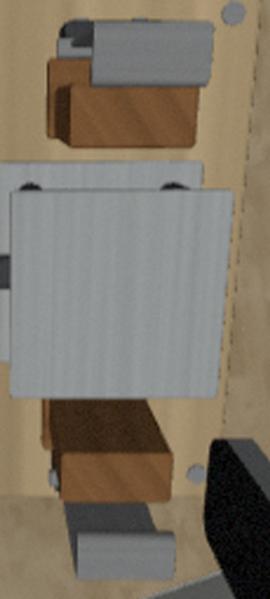

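```bash
python3 - <<'E'
from h import *
from scipy.spatial.transform import Rotation as Ro
W=load("pics/w1.npz");T=load("pics/top0.npz")
sc=lambda c: (np.array(c,float)+.5)*0.7-.5
B=sc([(252,95),(565,94),(545,408),(278,408)])
P=sc([(415,223),(548,223),(541,349),(413,349)])
D=crop([(297,307)],6.6667,(170,150))
TB=crop([(110,38),(540,137),(462,524),(20,425)],5,(295,145)); TD=crop([(265,392)],5,(295,145))
CW=-W[1].T@W[2]
def res(p,full=False):
    R=Ro.from_rotvec(p[5:8]).as_matrix()@W[1]; W2=(W[0],R,-R@CW)
    b=jig(p,[(p[4]-112.5,125,18),(p[4]+112.5,125,18),(p[4]+112.5,-125,18),(p[4]-112.5,-125,18)])
    q=jig(p,[(-42,42,p[3]),(42,42,p[3]),(42,-42,p[3]),(-42,-42,p[3])]); k=jig(p,[(-115,0,72)])
    e=[proj(W2,np.r_[b,q,k])-np.r_[B,P,D], (proj(T,np.r_[b,k])-np.r_[TB,TD])*2]
    if full: return e,W2
    return np.r_[np.vstack(e).ravel(),p[5:8]*30]
r=least_squares(res,[648,-152,-.21,84,-50,0,0,0]); print(r.x)
e,W2=res(r.x,True); print(e[0],e[1]/2)
p=r.x
for z in (72,104): print(z,back(W2,D,72))
L=crop([(118,270),(210,375)],6.6667,(170,150)); v=back(W2,L,104); d=v[0]-v[1]; print("line ang",np.arctan2(d[1],d[0])-p[2], "d",d)
b=back(W2,crop([(88,285),(195,185),(315,532),(415,420)],6.6667,(170,150)),104); print(b, b.mean(0)); 
for a in ((2,0),(3,1)): 
  d=b[a[1]]-b[a[0]]; print(np.hypot(*d[:2]),np.arctan2(d[1],d[0])-p[2])
print(jig(p,[(-115,0,104)]))
E
```

```text
[ 579.387 -196.158   -1.703   62.896  -45.463    0.022    0.129   -1.453]
[[  4.821  -4.403]
 [ -8.865  15.178]
 [ -9.528   4.824]
 [-10.459  15.407]
 [ 12.027  -7.001]
 [ -1.87   -3.749]
 [ -2.614 -11.378]
 [ 10.253 -10.155]
 [ 11.936  -3.486]] [[  3.053   5.341]
 [ -3.054  -2.499]
 [  1.176   9.002]
 [  7.841  16.044]
 [-17.367 -22.563]]
72 [[592.706 -71.182  72.   ]]
104 [[592.706 -71.182  72.   ]]
line ang 2.270556674161173 d [13.797  8.794  0.   ]
[[601.269 -47.854 104.   ]
 [611.581 -61.678 104.   ]
 [567.959 -70.062 104.   ]
 [580.129 -83.832 104.   ]] [590.235 -65.857 104.   ]
40.03474870736292 2.291152738461043
38.47119926327073 2.3167821794340373
[[594.56  -82.163 104.   ]]
```

```bash
cat > fit.py <<'E'
from h import *
from scipy.spatial.transform import Rotation as Ro
W=load("pics/w1.npz");T=load("pics/top0.npz")
sc=lambda c: (np.array(c,float)+.5)*0.7-.5
B=sc([(252,95),(565,94),(545,408),(278,408)])
P=sc([(415,223),(548,223),(541,349),(413,349)])
D=crop([(297,307)],6.6667,(170,150))
TB=crop([(110,38),(540,137),(462,524),(20,425)],5,(295,145)); TD=crop([(265,392)],5,(295,145))
CW=-W[1].T@W[2]
def res(p,full=False):
    R=Ro.from_rotvec(p[5:8]).as_matrix()@W[1]; W2=(W[0],R,-R@CW)
    b=jig(p,[(p[4]-112.5,125,18),(p[4]+112.5,125,18),(p[4]+112.5,-125,18),(p[4]-112.5,-125,18)])
    q=jig(p,[(-42,42,p[3]),(42,42,p[3]),(42,-42,p[3]),(-42,-42,p[3])]); k=jig(p,[(-115,0,72)])
    e=[proj(W2,np.r_[b,q,k])-np.r_[B,P,D], (proj(T,np.r_[b,k])-np.r_[TB,TD])*2]
    if full: return e,W2
    return np.r_[np.vstack(e).ravel(),p[5:8]*30]
r=least_squares(res,[648,-152,-.21,84,-50,0,0,0],x_scale=[10,10,.05,5,10,.02,.02,.02]); print(r.x)
e,W2=res(r.x,True); print(e[0],e[1]/2)
p=r.x
if __name__=="__main__":
    print(back(W2,D,72))
    L=crop([(118,270),(210,375)],6.6667,(170,150)); v=back(W2,L,104); d=v[0]-v[1]; print("line ang",np.arctan2(d[1],d[0])-p[2], "d",d)
    b=back(W2,crop([(88,285),(195,185),(315,532),(415,420)],6.6667,(170,150)),104); print(b, b.mean(0)); 
    for a in ((2,0),(3,1)): 
      d=b[a[1]]-b[a[0]]; print(np.hypot(*d[:2]),np.arctan2(d[1],d[0])-p[2])
    print(jig(p,[(-115,0,104)]))
E
python3 fit.py
```

```text
[ 579.387 -196.158   -1.703   62.896  -45.463    0.022    0.129   -1.453]
[[  4.821  -4.403]
 [ -8.865  15.178]
 [ -9.528   4.824]
 [-10.459  15.407]
 [ 12.027  -7.001]
 [ -1.87   -3.749]
 [ -2.614 -11.378]
 [ 10.253 -10.155]
 [ 11.936  -3.486]] [[  3.053   5.341]
 [ -3.054  -2.499]
 [  1.176   9.002]
 [  7.841  16.044]
 [-17.367 -22.563]]
[[592.706 -71.182  72.   ]]
line ang 2.270556676120324 d [13.797  8.794  0.   ]
[[601.269 -47.854 104.   ]
 [611.581 -61.678 104.   ]
 [567.959 -70.062 104.   ]
 [580.129 -83.832 104.   ]] [590.235 -65.857 104.   ]
40.03474869206138 2.291152740375155
38.471199263007705 2.3167821814824534
[[594.56  -82.163 104.   ]]
```

```bash
sed -i 's/TB=crop(\[(110,38),(540,137),(462,524),(20,425)\]/TB=crop([(20,425),(110,38),(540,137),(462,524)]/' fit.py; python3 fit.py
```

```text
[ 648.549 -153.811   -0.207   82.026  -45.135   -0.006    0.007    0.009]
[[-1.413 -0.245]
 [ 3.395 -2.143]
 [-2.263  2.4  ]
 [ 0.19   1.508]
 [-0.963 -1.03 ]
 [ 1.991 -1.505]
 [-0.545 -0.195]
 [ 0.329 -0.339]
 [-1.495  3.004]] [[-0.624 -0.018]
 [-0.7   -0.306]
 [ 0.884 -0.43 ]
 [ 0.259  0.91 ]
 [ 0.617 -0.265]]
[[ 538.193 -127.633   72.   ]]
line ang 2.2299478026367936 d [-7.614 15.677  0.   ]
[[ 521.912 -113.491  104.   ]
 [ 538.861 -104.008  104.   ]
 [ 541.416 -151.443  104.   ]
 [ 558.123 -139.361  104.   ]] [ 540.078 -127.076  104.   ]
42.6705537129274 2.252519683273745
40.26008526637996 2.2767041077095027
[[ 536.005 -130.174  104.   ]]
```

```bash
python3 - <<'E'
from h import *
T=load("pics/top0.npz");S=load("pics/side0.npz")
for z in (50,100,150,200,250): print(z,back(T,[(248,212),(193,212),(252,198)],z)[:,:2].ravel(),back(S,[(275,262),(275,228)],z)[:,:2].ravel())
E
```

```text
50 [561.663 137.464 558.433 286.464 600.177 127.836] [550.574 158.251 582.137  40.967]
100 [555.242 133.241 552.138 276.438 592.256 123.987] [538.504 201.883 568.009  92.247]
150 [548.821 129.017 545.843 266.412 584.336 120.138] [526.434 245.515 553.881 143.526]
200 [542.401 124.793 539.548 256.386 576.415 116.29 ] [514.364 289.147 539.753 194.806]
250 [535.98  120.57  533.253 246.36  568.495 112.441] [502.294 332.779 525.624 246.086]
```

```bash
python3 -m inch '[{"linear":[0,-32,7],"yaw":0,"jaw":60},{"linear":[0,-32,7],"yaw":0,"jaw":60},{"linear":[0,-32,7],"yaw":0,"jaw":60},{"linear":[0,-32,7],"yaw":0,"jaw":60},{"linear":[0,-8,-36],"yaw":0,"jaw":60},{"linear":[0,-8,-36],"yaw":0,"jaw":60},{"linear":[0,-8,-36],"yaw":0,"jaw":60},{"linear":[0,-8,-36],"yaw":0,"jaw":60},{"linear":[0,-8,-36],"yaw":0,"jaw":60},{"linear":[0,-8,-36],"yaw":0,"jaw":60},{"linear":[0,-8,-36],"yaw":0,"jaw":60},{"linear":[0,-8,-36],"yaw":0,"jaw":60},{"linear":[0,-8,-36],"yaw":0,"jaw":60},{"linear":[0,-8,-36],"yaw":0,"jaw":60},{"linear":[0,-8,-36],"yaw":0,"jaw":60},{"linear":[0,0,0],"yaw":-6.5,"jaw":60},{"linear":[0,0,0],"yaw":-6.5,"jaw":60},{"linear":[0,0,0],"yaw":-6.5,"jaw":60},{"linear":[0,0,0],"yaw":0,"jaw":60}]'
python3 - <<'E'
from h import *
from station import bot
wcam(bot,"w2")
im=cv2.imread("pics/w2.png"); cv2.imwrite("pics/w2b.png",cv2.resize(im,(800,600),interpolation=cv2.INTER_CUBIC))
E
```

```text
time: 3.87
ee_pos: [471.5, 278.5, 220.2]
tool_rot: [[-0.017, 0.998, 0.067], [0.012, 0.068, -0.998], [-1.0, -0.017, -0.013]]
force: [-0.5, -0.8, -0.7]
gripper_width: 60.0
3.8667 [471.523 278.484 220.182] [469.666 348.046 363.34 ]
```

View pics/w2b.png

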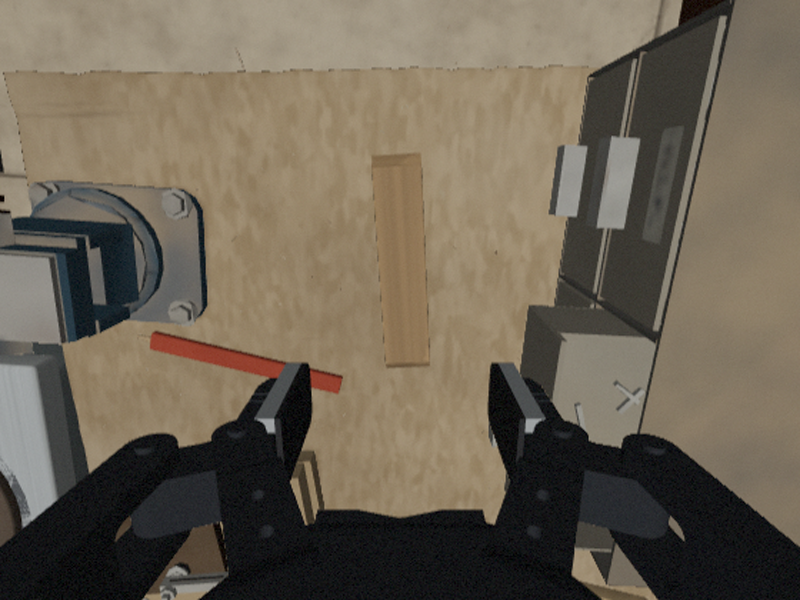

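```bash
python3 - <<'E'
from h import *
W=load("pics/w2.npz")
sc=lambda c: (np.array(c,float)+.5)*0.7-.5
a=back(W,sc([(373,155),(421,153)]),14); c=back(W,sc([(386,366),(429,366)]),22); print(a,c)
m=(a.mean(0)+c.mean(0))/2; d=a.mean(0)-c.mean(0); print(m,np.hypot(*d[:2]),np.arctan2(-d[0],d[1]))
print("TCP projects at z=20", proj(W,[[471.5,278.5,20]])/.7)
for x in (560,550): print(back(W,sc([(548,147),(525,330)]),60))
E
```

```text
[[443.582 358.304  14.   ]
 [478.867 362.051  14.   ]] [[463.234 193.703  22.   ]
 [498.43  196.315  22.   ]]
[471.029 277.593  18.   ] 166.32793905695672 0.11815993775043826
TCP projects at z=20 [[402.949 264.8  ]]
[[557.834 369.152  60.   ]
 [560.759 245.846  60.   ]]
[[557.834 369.152  60.   ]
 [560.759 245.846  60.   ]]
```

```bash
python3 -m inch '[{"linear":[0,0,0],"yaw":-2.9,"jaw":60},{"linear":[33,0.5,0.6],"yaw":0,"jaw":60},{"linear":[33,0.5,0.6],"yaw":0,"jaw":60},{"linear":[33,0.5,0.6],"yaw":0,"jaw":60},{"linear":[33,0.5,0.6],"yaw":0,"jaw":60},{"linear":[33,0.5,0.6],"yaw":0,"jaw":60},{"linear":[0,0,0],"yaw":0,"jaw":60}]'
python3 - <<'E'
from h import *
from station import bot
wcam(bot,"w3")
E
```

```text
time: 4.5
ee_pos: [476.0, 274.6, 52.0]
tool_rot: [[-0.01, 0.998, 0.063], [0.013, 0.063, -0.998], [-1.0, -0.009, -0.013]]
force: [-0.2, -0.9, -0.4]
gripper_width: 59.8
4.5 [476.045 274.638  51.962] [473.404 344.051 195.177]
```

View pics/w3.png

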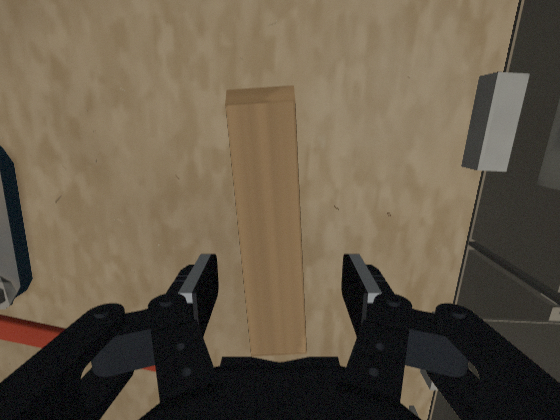

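```bash
python3 -m inch '[{"linear":[0,-5,-3],"yaw":-4,"jaw":60},{"linear":[0,0,0],"yaw":0,"jaw":60},{"linear":[18,0,0],"yaw":0,"jaw":60},{"linear":[18,0,0],"yaw":0,"jaw":60},{"linear":[0,0,0],"yaw":0,"jaw":60}]'
```

```text
time: 4.97
ee_pos: [477.8, 281.1, 28.0]
tool_rot: [[0.004, 0.993, 0.114], [0.019, 0.114, -0.993], [-1.0, 0.006, -0.018]]
force: [-0.4, -0.9, -0.4]
gripper_width: 59.8
```

```bash
python3 -m inch '[{"linear":[0,-9,3.5],"yaw":0,"jaw":60},{"linear":[0,0,0],"yaw":0,"jaw":60},{"linear":[0,0,0],"yaw":0,"jaw":60}]'; python3 -m inch '[{"linear":[0,0,0],"yaw":0,"jaw":60}]'
```

```text
time: 5.22
ee_pos: [471.1, 277.3, 32.9]
tool_rot: [[0.009, 0.994, 0.107], [0.021, 0.107, -0.994], [-1.0, 0.012, -0.02]]
force: [-0.1, -0.2, 0.2]
gripper_width: 59.5
time: 5.3
ee_pos: [471.5, 277.3, 34.3]
tool_rot: [[0.011, 0.994, 0.106], [0.021, 0.106, -0.994], [-1.0, 0.013, -0.02]]
force: [-0.3, 0.4, -0.2]
gripper_width: 59.8
```

```bash
python3 -m inch '[{"linear":[18,0,0],"yaw":0,"jaw":60},{"linear":[13,0,0],"yaw":0,"jaw":60},{"linear":[1.5,0,0],"yaw":0,"jaw":60}]'; python3 -m inch '[{"linear":[1.5,0,0],"yaw":0,"jaw":60}]'
```

```text
time: 5.55
ee_pos: [474.6, 279.0, 4.4]
tool_rot: [[0.017, 0.994, 0.104], [0.024, 0.104, -0.994], [-1.0, 0.02, -0.022]]
force: [-0.0, -0.0, 0.5]
gripper_width: 60.1
time: 5.63
ee_pos: [474.6, 279.1, 2.8]
tool_rot: [[0.017, 0.994, 0.104], [0.024, 0.104, -0.994], [-1.0, 0.019, -0.022]]
force: [-0.2, 0.8, 0.8]
gripper_width: 59.7
```

```bash
python3 -m inch '[{"linear":[0.5,-3.5,1],"yaw":0,"jaw":20},{"linear":[0.5,0,0],"yaw":0,"jaw":20},{"linear":[0.5,0,0],"yaw":0,"jaw":20},{"linear":[0.5,0,0],"yaw":0,"jaw":20},{"linear":[0.5,0,0],"yaw":0,"jaw":20},{"linear":[0.5,0,0],"yaw":0,"jaw":20}]'
```

```text
time: 6.13
ee_pos: [471.0, 277.9, 2.0]
tool_rot: [[0.018, 0.994, 0.105], [0.023, 0.104, -0.994], [-1.0, 0.02, -0.021]]
force: [-2.4, -0.7, 6.4]
gripper_width: 34.8
```

```bash
python3 -m inch '[{"linear":[0,0,0],"yaw":0,"jaw":10},{"linear":[0,0,0],"yaw":0,"jaw":10}]'
```

```text
time: 6.3
ee_pos: [471.0, 277.9, 2.2]
tool_rot: [[0.018, 0.994, 0.105], [0.023, 0.104, -0.994], [-1.0, 0.02, -0.021]]
force: [0.3, -0.2, -2.4]
gripper_width: 35.2
```

```bash
python3 -m inch '[{"linear":[-15,0,0],"yaw":0,"jaw":10},{"linear":[-30,0,0],"yaw":0,"jaw":10},{"linear":[-33,0,0],"yaw":0,"jaw":10},{"linear":[-33,0,0],"yaw":0,"jaw":10},{"linear":[-33,0,0],"yaw":0,"jaw":10},{"linear":[-33,0,0],"yaw":0,"jaw":10},{"linear":[-20,0,0],"yaw":0,"jaw":10},{"linear":[0,0,0],"yaw":0,"jaw":10}]'
python3 - <<'E'
from h import *
from station import bot
wcam(bot,"w4")
E
```

```text
time: 6.97
ee_pos: [464.6, 272.4, 203.6]
tool_rot: [[0.008, 0.994, 0.107], [0.021, 0.107, -0.994], [-1.0, 0.01, -0.02]]
force: [0.3, 0.4, -2.6]
gripper_width: 34.9
6.9667 [464.619 272.438 203.65 ] [456.265 340.454 347.298]
```

View pics/w4.png

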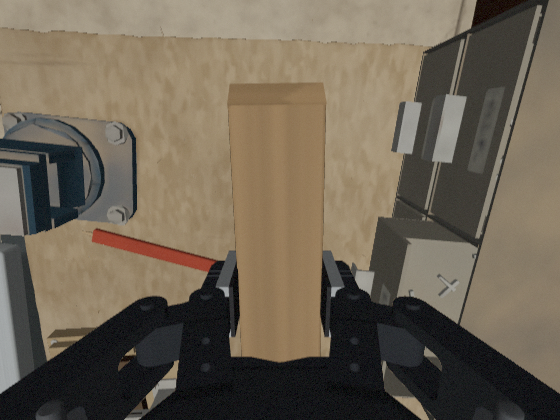

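```bash
python3 -m inch '[{"linear":[0,-3.5,25],"yaw":0,"jaw":10},{"linear":[0,-3.5,35],"yaw":0,"jaw":10},{"linear":[0,-3.5,35],"yaw":0,"jaw":10},{"linear":[0,-3.5,35],"yaw":0,"jaw":10},{"linear":[0,-3.5,35],"yaw":0,"jaw":10},{"linear":[0,-3.5,35],"yaw":0,"jaw":10},{"linear":[0,17.7,27],"yaw":0,"jaw":10},{"linear":[0,17.7,27],"yaw":0,"jaw":10},{"linear":[0,17.7,27],"yaw":0,"jaw":10},{"linear":[0,17.7,27],"yaw":0,"jaw":10},{"linear":[0,17.7,27],"yaw":0,"jaw":10},{"linear":[0,17.7,27],"yaw":0,"jaw":10},{"linear":[0,17.7,27],"yaw":0,"jaw":10},{"linear":[0,17.7,27],"yaw":0,"jaw":10},{"linear":[0,17.7,27],"yaw":0,"jaw":10},{"linear":[0,0,0],"yaw":6,"jaw":10},{"linear":[0,0,0],"yaw":6,"jaw":10},{"linear":[0,0,0],"yaw":6,"jaw":10},{"linear":[0,0,0],"yaw":0,"jaw":10}]'
python3 - <<'E'
from h import *
from station import bot
wcam(bot,"w5")
im=cv2.imread("pics/w5.png"); cv2.imwrite("pics/w5b.png",cv2.resize(im,(800,600),interpolation=cv2.INTER_CUBIC))
E
```

```text
time: 8.6
ee_pos: [639.1, -178.8, 147.6]
tool_rot: [[-0.042, 0.975, -0.218], [0.021, -0.217, -0.976], [-0.999, -0.046, -0.012]]
force: [-0.5, 0.1, -1.0]
gripper_width: 35.1
8.6 [ 639.136 -178.807  147.6  ] [ 661.248 -112.199  290.554]
```

View pics/w5b.png

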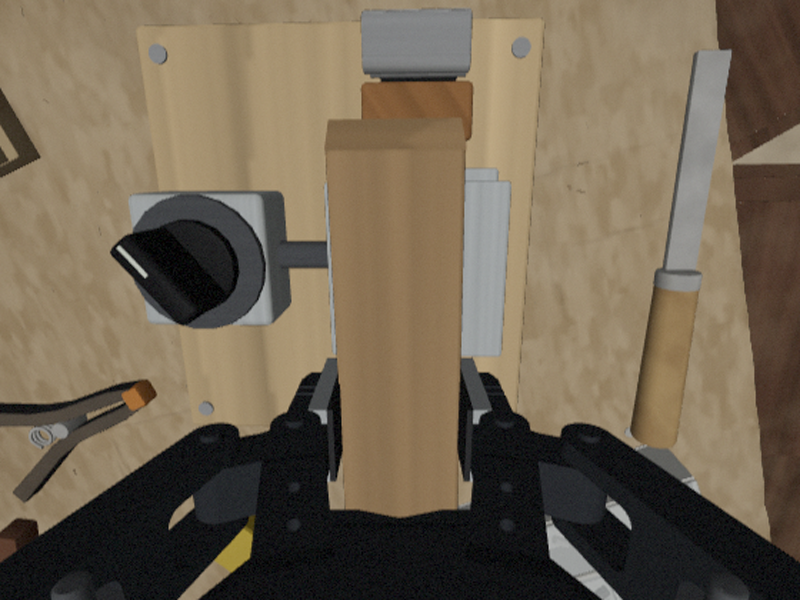

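```bash
python3 - <<'E'
from h import *
W=load("pics/w5.npz")
sc=lambda c: (np.array(c,float)+.5)*0.7-.5
M=sc([(138,28),(543,19),(200,262),(510,181),(500,355),(415,74)])
bx=-45
P=[(bx-112.5,125,18),(bx+112.5,125,18),(-115,0,72),(42,42,84.5),(42,-42,84.5),(0,78,123)]
f=lambda p:(proj(W,jig(p,P))-M).ravel()
r=least_squares(f,[648,-154,-.2],x_scale=[1,1,.01],loss="soft_l1"); print(r.x,r.fun.reshape(-1,2))
print(back(W,M[:2],18),back(W,M[2:3],72),back(W,M[3:5],84.5),back(W,M[5:],123))
# batten far end
e=back(W,sc([(327,121),(464,119),(329,150),(464,149)]),160); print(e)
E
```

```text
[ 649.246 -157.074   -0.212] [[-5.152 -1.922]
 [ 1.602 -2.471]
 [-8.272  4.594]
 [ 1.023  0.043]
 [ 0.858  2.587]
 [-0.384  0.292]]
[[525.152  -3.911  18.   ]
 [740.184 -50.465  18.   ]] [[ 543.941 -130.921   72.   ]] [[ 698.537 -124.703   84.5  ]
 [ 681.183 -204.941   84.5  ]] [[665.888 -80.741 123.   ]]
[[ 639.035  -93.672  160.   ]
 [ 675.394 -101.465  160.   ]
 [ 637.615 -101.064  160.   ]
 [ 674.008 -109.016  160.   ]]
```

```bash
python3 -m inch '[{"linear":[-1,2,-8.5],"yaw":0,"jaw":10},{"linear":[-1,2,-8.5],"yaw":0,"jaw":10},{"linear":[-1,1.5,-8.5],"yaw":0,"jaw":10},{"linear":[0,0,0],"yaw":0,"jaw":10}]'
```

```text
time: 8.98
ee_pos: [649.1, -151.2, 147.4]
tool_rot: [[-0.047, 0.979, -0.201], [0.022, -0.2, -0.98], [-0.999, -0.051, -0.013]]
force: [-0.7, 0.4, -2.5]
gripper_width: 35.0
```

```bash
python3 -m inch '[{"linear":[6,0,2],"yaw":0.4,"jaw":10},{"linear":[6,0,2],"yaw":0.4,"jaw":10},{"linear":[3,0,1],"yaw":0.3,"jaw":10}]'
python3 - <<'E'
from h import *
from station import bot
wcam(bot,"w6")
im=cv2.imread("pics/w6.png"); cv2.imwrite("pics/w6b.png",cv2.resize(im,(800,600),interpolation=cv2.INTER_CUBIC))
p=bot.snapshot("side")["frame"]; cv2.imwrite("pics/s6.png",cv2.resize(p[120:240,220:340],None,fx=5,fy=5,interpolation=cv2.INTER_CUBIC))
E
```

```text
time: 9.23
ee_pos: [648.6, -153.6, 132.5]
tool_rot: [[-0.045, 0.976, -0.215], [0.022, -0.214, -0.976], [-0.999, -0.048, -0.012]]
force: [-0.4, -1.0, -1.9]
gripper_width: 35.1
9.2333 [ 648.553 -153.572  132.525] [670.825 -87.055 275.497]
```

View pics/w6b.png

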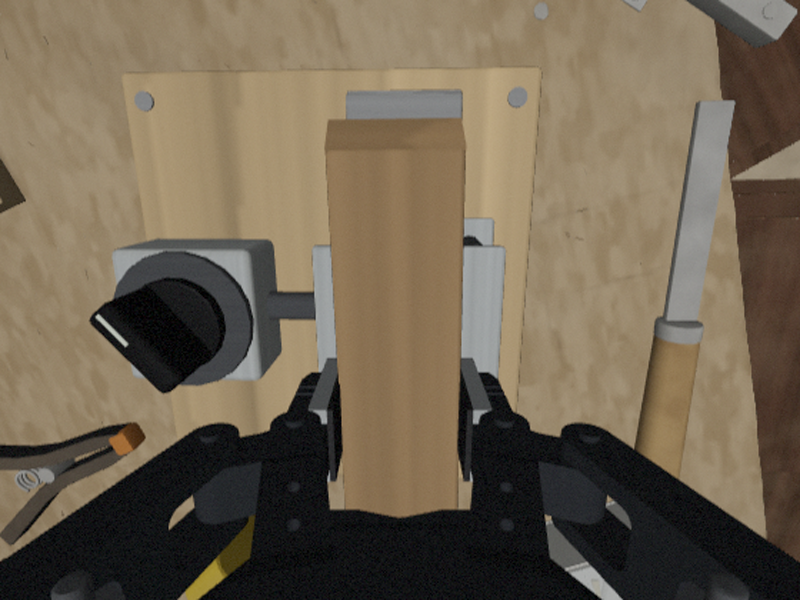

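View pics/s6.png

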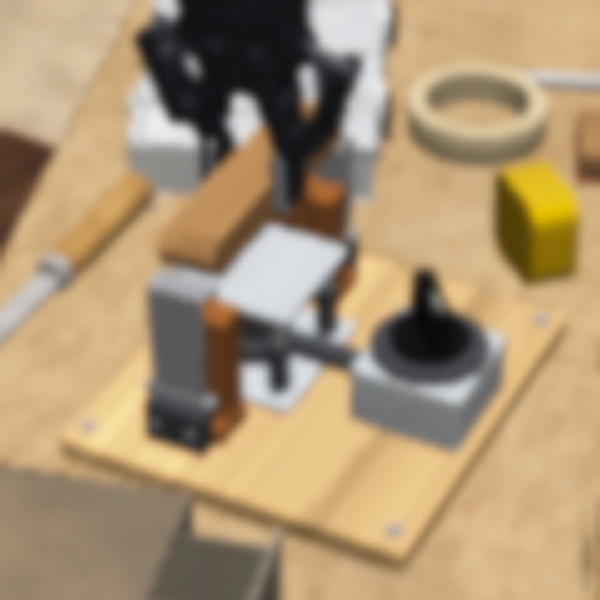

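```bash
python3 - <<'E'
from h import *
W=load("pics/w6.npz")
sc=lambda c: (np.array(c,float)+.5)*0.7-.5
c,s=np.cos(-.21),np.sin(-.21)
def inj(X): d=X-np.array([648.6,-153.6,0]); return np.c_[c*d[:,0]+s*d[:,1],-s*d[:,0]+c*d[:,1]]
print("lip",inj(back(W,sc([(347,105),(462,105)]),126)))
print("batten end",inj(back(W,sc([(327,121),(464,119)]),146)))
print("batten top",inj(back(W,sc([(329,153),(464,152)]),156)))
print("plat",inj(back(W,sc([(315,246),(505,247)]),84.5)),"board",inj(back(W,sc([(125,73),(540,68)]),18)))
E
```

```text
lip [[-15.408  89.717]
 [ 19.978  89.236]]
batten end [[-17.903  83.101]
 [ 18.993  83.153]]
batten top [[-15.791  74.45 ]
 [ 18.375  74.378]]
plat [[-37.932  39.23 ]
 [ 43.071  38.831]] board [[-151.076  121.646]
 [  67.957  120.371]]
```

```bash
python3 -m inch '[{"linear":[4,1.5,1.5],"yaw":0,"jaw":10},{"linear":[4,0.5,0.5],"yaw":0,"jaw":10}]';python3 -m inch '[{"linear":[4,0,0],"yaw":0,"jaw":10}]'; python3 -m inch '[{"linear":[5,0,0],"yaw":0,"jaw":10}]'
```

```text
time: 9.5
ee_pos: [649.7, -157.1, 124.7]
tool_rot: [[-0.044, 0.975, -0.217], [0.022, -0.216, -0.976], [-0.999, -0.048, -0.012]]
force: [-0.2, 0.3, 1.2]
gripper_width: 34.7
time: 9.58
ee_pos: [650.3, -157.3, 121.2]
tool_rot: [[-0.042, 0.975, -0.217], [0.022, -0.216, -0.976], [-0.999, -0.046, -0.012]]
force: [-1.0, 1.5, 7.1]
gripper_width: 35.1
time: 9.67
ee_pos: [651.1, -157.4, 117.3]
tool_rot: [[-0.04, 0.975, -0.217], [0.021, -0.217, -0.976], [-0.999, -0.044, -0.012]]
force: [-0.1, 0.8, 4.5]
gripper_width: 34.8
```

```bash
python3 -m inch '[{"linear":[5,-1,0],"yaw":0,"jaw":10}]'; python3 -m inch '[{"linear":[5,-1,0],"yaw":0,"jaw":10}]';python3 -m inch '[{"linear":[5,-0.5,0],"yaw":0,"jaw":10}]'
```

```text
time: 9.75
ee_pos: [650.9, -157.2, 112.8]
tool_rot: [[-0.038, 0.975, -0.218], [0.021, -0.217, -0.976], [-0.999, -0.041, -0.013]]
force: [0.5, 0.9, 0.7]
gripper_width: 35.0
time: 9.83
ee_pos: [650.1, -156.8, 107.9]
tool_rot: [[-0.036, 0.975, -0.218], [0.021, -0.217, -0.976], [-0.999, -0.04, -0.013]]
force: [0.5, 0.7, -0.9]
gripper_width: 35.0
time: 9.92
ee_pos: [649.2, -156.5, 102.4]
tool_rot: [[-0.037, 0.975, -0.218], [0.021, -0.217, -0.976], [-0.999, -0.04, -0.013]]
force: [-8.3, 4.7, 30.7]
gripper_width: 34.9
```

```bash
python3 -m inch '[{"linear":[0.5,0,0],"yaw":0,"jaw":60},{"linear":[0,0,0],"yaw":0,"jaw":60},{"linear":[0,0,0],"yaw":0,"jaw":60},{"linear":[0,0,0],"yaw":0,"jaw":60}]'
python3 - <<'E'
from h import *
from station import bot
wcam(bot,"w7")
im=cv2.imread("pics/w7.png"); cv2.imwrite("pics/w7b.png",cv2.resize(im,(800,600),interpolation=cv2.INTER_CUBIC))
p=bot.snapshot("side")["frame"]; cv2.imwrite("pics/s7.png",cv2.resize(p[120:240,220:340],None,fx=5,fy=5,interpolation=cv2.INTER_CUBIC))
E
```

```text
time: 10.25
ee_pos: [647.6, -156.9, 99.6]
tool_rot: [[-0.04, 0.975, -0.218], [0.021, -0.217, -0.976], [-0.999, -0.044, -0.012]]
force: [0.7, 0.4, -0.3]
gripper_width: 60.3
10.25 [ 647.621 -156.936   99.626] [669.402 -90.339 242.634]
```

View pics/w7b.png

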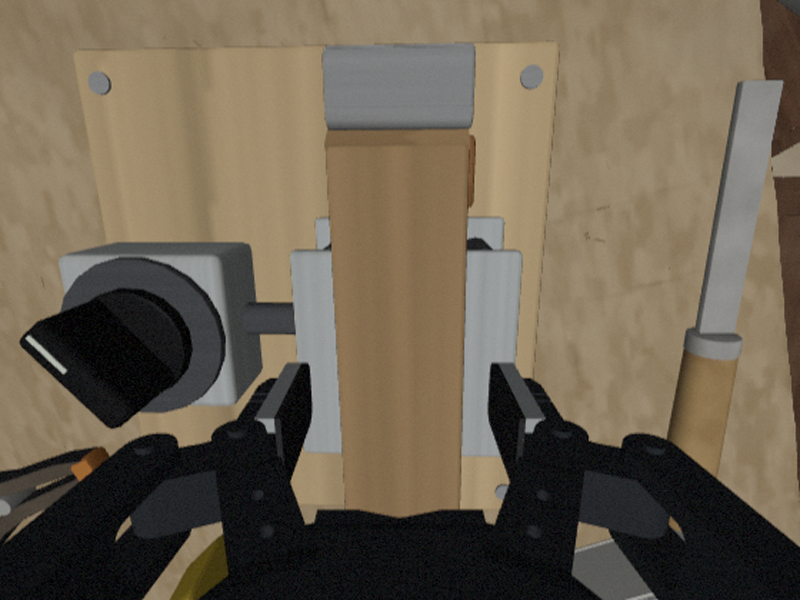

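View pics/s7.png

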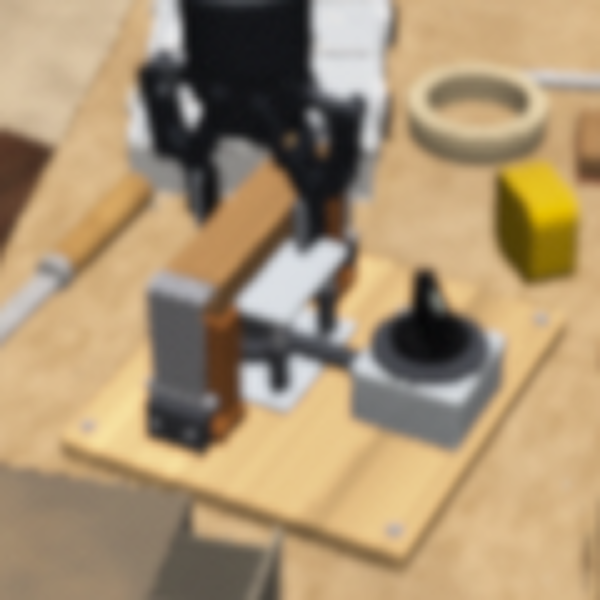

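```bash
python3 -m inch '[{"linear":[-12,-0.5,0],"yaw":0,"jaw":62},{"linear":[-25,-1,0],"yaw":0,"jaw":62},{"linear":[-33,-1,0],"yaw":0,"jaw":62},{"linear":[-33,-1,0],"yaw":0,"jaw":62},{"linear":[-25,0,0],"yaw":0,"jaw":62},{"linear":[0,0,0],"yaw":0,"jaw":62}]'
python3 - <<'E'
from h import *
from station import bot
wcam(bot,"w8")
im=cv2.imread("pics/w8.png"); cv2.imwrite("pics/w8b.png",cv2.resize(im,(800,600),interpolation=cv2.INTER_CUBIC))
p=bot.snapshot("side");cv2.imwrite("pics/side8.png",p["frame"]); p=p["frame"]; cv2.imwrite("pics/s8.png",cv2.resize(p[140:240,220:340],None,fx=6,fy=6,interpolation=cv2.INTER_CUBIC))
E
```

```text
time: 10.85
ee_pos: [648.3, -158.5, 235.5]
tool_rot: [[-0.043, 0.975, -0.217], [0.023, -0.216, -0.976], [-0.999, -0.047, -0.013]]
force: [0.4, 0.7, -0.4]
gripper_width: 62.1
10.85 [ 648.288 -158.525  235.53 ] [670.431 -92.154 378.589]
```

View pics/w8b.png

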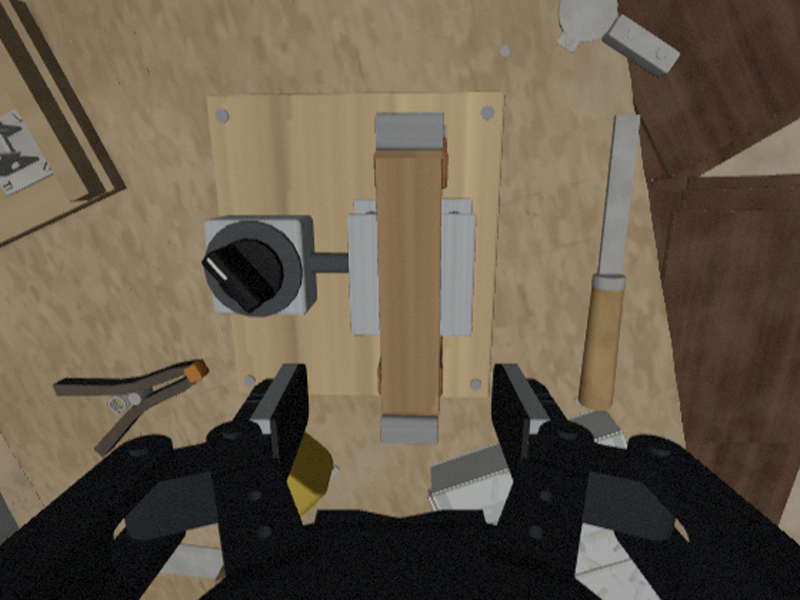

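View pics/s8.png

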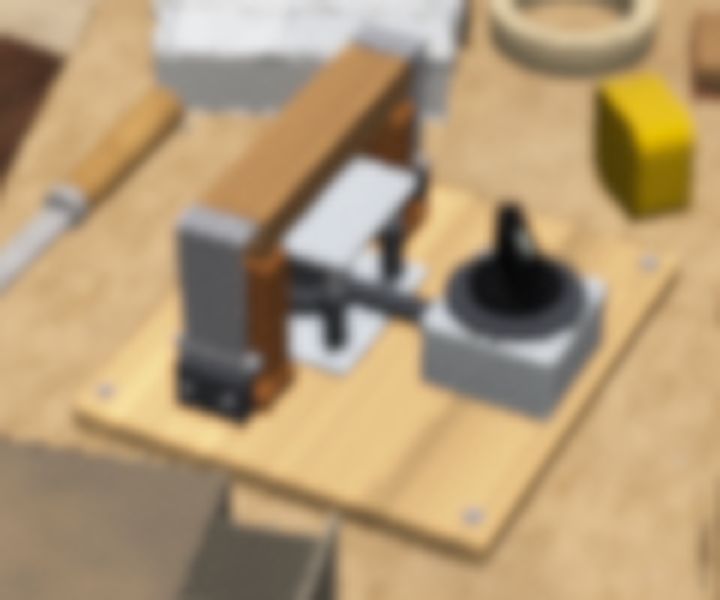

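```bash
python3 -m inch '[{"linear":[0,0,0],"yaw":0,"jaw":0},{"linear":[20,0,0],"yaw":0,"jaw":0},{"linear":[25,-1,0],"yaw":0,"jaw":0},{"linear":[25,-1,0],"yaw":0,"jaw":0},{"linear":[18,-1,0],"yaw":0,"jaw":0},{"linear":[0,0,0],"yaw":0,"jaw":0}]'
```

```text
time: 11.45
ee_pos: [636.3, -155.5, 136.4]
tool_rot: [[-0.053, 0.975, -0.217], [0.024, -0.216, -0.976], [-0.998, -0.057, -0.012]]
force: [-0.4, -0.6, 0.0]
gripper_width: -0.0
```

```bash
python3 -m inch '[{"linear":[0,12.5,0],"yaw":0,"jaw":0},{"linear":[0,1,0],"yaw":0,"jaw":0}]'; python3 -m inch '[{"linear":[5,0.5,0],"yaw":0,"jaw":0}]'; python3 -m inch '[{"linear":[3,0.5,0],"yaw":0,"jaw":0}]'
```

```text
time: 11.62
ee_pos: [647.4, -158.3, 133.1]
tool_rot: [[-0.059, 0.975, -0.216], [0.026, -0.215, -0.976], [-0.998, -0.063, -0.012]]
force: [-0.2, 0.1, 0.3]
gripper_width: -0.3
time: 11.7
ee_pos: [648.0, -158.1, 128.6]
tool_rot: [[-0.059, 0.975, -0.216], [0.026, -0.215, -0.976], [-0.998, -0.063, -0.013]]
force: [0.7, 1.2, 1.1]
gripper_width: 0.1
time: 11.78
ee_pos: [648.3, -158.2, 126.2]
tool_rot: [[-0.059, 0.975, -0.216], [0.026, -0.215, -0.976], [-0.998, -0.063, -0.012]]
force: [-9.7, -0.3, 20.7]
gripper_width: 0.0
```

```bash
python3 -m inch '[{"linear":[-20,0,0],"yaw":0,"jaw":0},{"linear":[-35,0,0],"yaw":0,"jaw":0},{"linear":[-35,0,0],"yaw":0,"jaw":30}]'; python3 -m inch '[{"linear":[0,-23,-1],"yaw":0,"jaw":50},{"linear":[0,-23,-1],"yaw":0,"jaw":50},{"linear":[0,-23,-1],"yaw":0,"jaw":50},{"linear":[0,-23,-1],"yaw":0,"jaw":50},{"linear":[0,-23,-1],"yaw":0,"jaw":50},{"linear":[0,0,0],"yaw":0,"jaw":50}]'
```

```text
time: 12.03
ee_pos: [648.4, -160.0, 210.4]
tool_rot: [[-0.073, 0.974, -0.216], [0.029, -0.214, -0.976], [-0.997, -0.078, -0.012]]
force: [1.0, -0.5, 0.4]
gripper_width: 10.9
time: 12.53
ee_pos: [537.1, -128.4, 229.2]
tool_rot: [[-0.057, 0.975, -0.216], [0.025, -0.215, -0.976], [-0.998, -0.061, -0.012]]
force: [0.7, -0.2, 0.7]
gripper_width: 50.1
```

```bash
python3 -m inch '[{"linear":[0,0,0],"yaw":-6.6,"jaw":50},{"linear":[0,0,0],"yaw":-6.6,"jaw":50},{"linear":[0,0,0],"yaw":-6.6,"jaw":50},{"linear":[0,0,0],"yaw":-6.6,"jaw":50},{"linear":[0,0,0],"yaw":-6.6,"jaw":50},{"linear":[0,0,0],"yaw":-6.6,"jaw":50},{"linear":[0,0,0],"yaw":0,"jaw":50}]'
python3 - <<'E'
from h import *
from station import bot
wcam(bot,"w9"); print(bot.get_state()["joint_positions"])
im=cv2.imread("pics/w9.png"); cv2.imwrite("pics/w9b.png",cv2.resize(im,(800,600),interpolation=cv2.INTER_CUBIC))
E
```

```text
time: 13.12
ee_pos: [537.1, -128.9, 233.0]
tool_rot: [[-0.051, 0.874, 0.483], [0.019, 0.485, -0.874], [-0.998, -0.036, -0.042]]
force: [-0.5, 1.4, -1.5]
gripper_width: 50.2
13.1167 [ 537.062 -128.854  232.965] [510.229 -69.22  378.018]
[ 0.726  0.422 -0.762  1.691  0.287  1.204  0.389]
```

View pics/w9b.png

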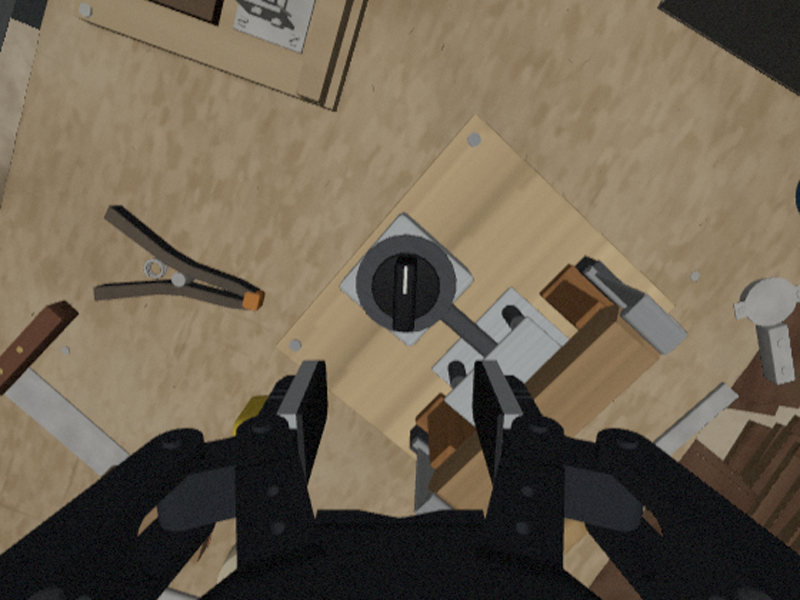

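```bash
python3 - <<'E'
from h import *
im=cv2.imread("pics/w9.png")
cv2.imwrite("pics/c9.png",cv2.resize(im[145:245,235:335],None,fx=6,fy=6,interpolation=cv2.INTER_CUBIC))
E
```

```text
(no output)
```

View pics/c9.png

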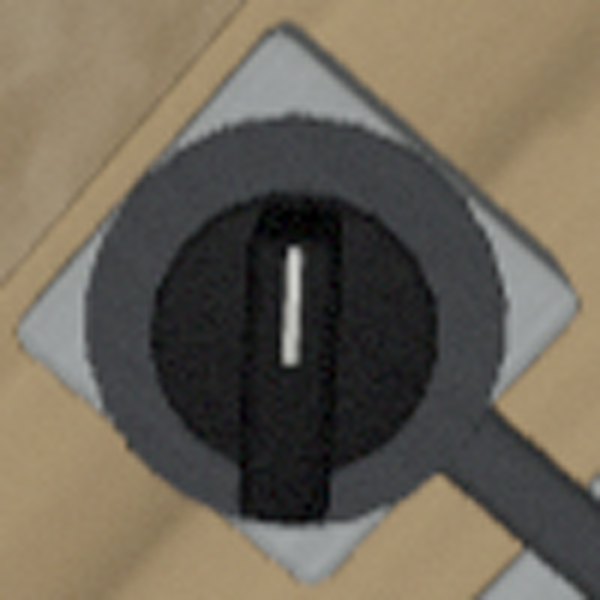

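```bash
python3 - <<'E'
from h import *
W=load("pics/w9.npz")
print(back(W,crop([(289,364)],6,(235,145)),104),back(W,crop([(296,322)],6,(235,145)),72))
v=back(W,crop([(293,245),(289,365),(285,520)],6,(235,145)),104); d=v[0]-v[1]; print(np.degrees(np.arctan2(d[1],d[0])), np.hypot(*(v[2]-v[1])[:2]))
Rt=np.array([[-0.051, 0.874, 0.483], [0.019, 0.485, -0.874], [-0.998, -0.036, -0.042]])
print(Rt.T@(np.array([537.5,-129,80])-np.array([537.1,-128.9,233])))
E
```

```text
[[ 535.733 -129.648  104.   ]] [[ 536.25  -129.904   72.   ]]
117.24578363393195 24.217518052915914
[152.672   5.809   6.707]
```

```bash
python3 -m inch '[{"linear":[25,1,1.2],"yaw":1,"jaw":45},{"linear":[30,1,1.2],"yaw":0.8,"jaw":45},{"linear":[30,1,1.2],"yaw":0,"jaw":45},{"linear":[20,0.5,1],"yaw":0,"jaw":45},{"linear":[0,0,0],"yaw":0,"jaw":45}]'
python3 - <<'E'
from h import *
from station import bot
wcam(bot,"w10"); print(bot.get_state()["joint_positions"])
im=cv2.imread("pics/w10.png"); cv2.imwrite("pics/w10b.png",cv2.resize(im,(800,600),interpolation=cv2.INTER_CUBIC))
E
```

```text
time: 13.58
ee_pos: [540.1, -130.5, 127.0]
tool_rot: [[-0.044, 0.904, 0.426], [0.017, 0.427, -0.904], [-0.999, -0.032, -0.034]]
force: [0.6, -0.4, 0.8]
gripper_width: 44.9
13.5833 [ 540.091 -130.462  126.979] [516.252 -68.375 271.532]
[ 0.672  0.53  -0.697  1.801  0.378  0.998  0.261]
```

View pics/w10b.png

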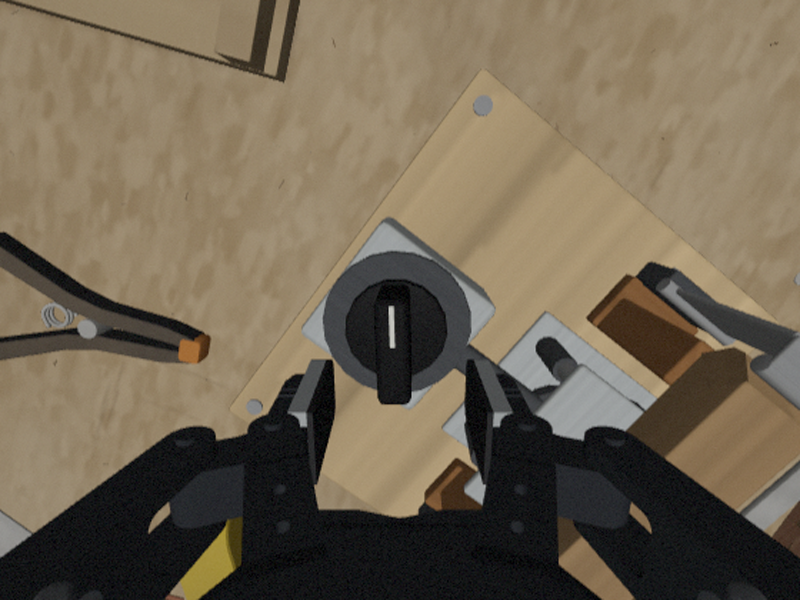

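```bash
python3 - <<'E'
from h import *
im=cv2.imread("pics/w10.png")
cv2.imwrite("pics/c10.png",cv2.resize(im[165:295,215:345],None,fx=5,fy=5,interpolation=cv2.INTER_CUBIC))
E
```

```text
(no output)
```

View pics/c10.png

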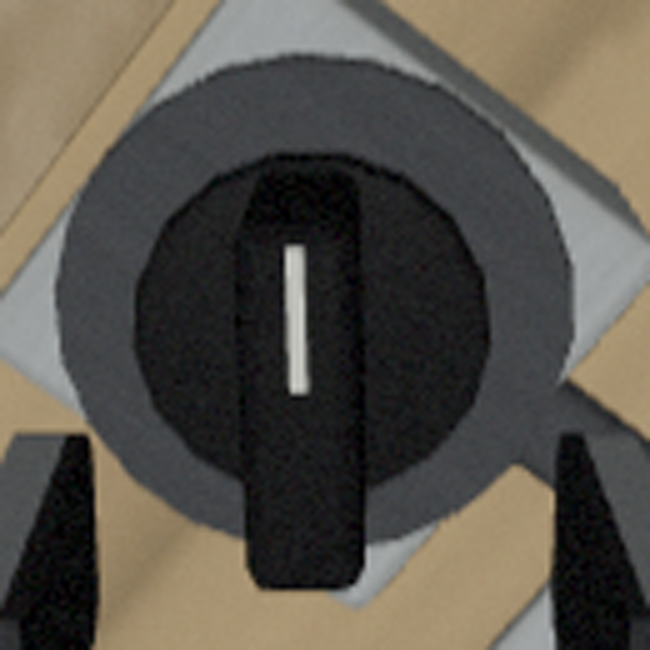

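```bash
python3 - <<'E'
from h import *
W=load("pics/w10.npz")
v=back(W,crop([(294,247),(299,393),(303,588),(298,225)],5,(215,165)),104); d=v[0]-v[1]; print(v,np.degrees(np.arctan2(d[1],d[0])),(v[2]+v[3])/2)
c=(v[2]+v[3])/2
Rt=np.array([[-0.044, 0.904, 0.426], [0.017, 0.427, -0.904], [-0.999, -0.032, -0.034]])
for q in (v[1],[536,-129.8,0]): q=np.array(q); print(Rt.T@(np.array([q[0],q[1],80])-np.array([540.1,-130.5,127])))
E
```

```text
[[ 528.018 -113.984  104.   ]
 [ 535.751 -129.245  104.   ]
 [ 546.409 -150.973  104.   ]
 [ 527.356 -111.52   104.   ]] 116.87107195967741 [ 536.882 -131.247  104.   ]
[47.166 -1.892 -1.39 ]
[47.145 -1.904 -0.781]
```

```bash
python3 -m inch '[{"linear":[14,-1.5,-0.4],"yaw":-1,"jaw":45},{"linear":[14,-1.5,-0.4],"yaw":-1,"jaw":45},{"linear":[10,-1,-0.4],"yaw":0,"jaw":45}]'
```

```text
time: 13.88
ee_pos: [539.4, -130.4, 95.7]
tool_rot: [[-0.034, 0.891, 0.453], [0.015, 0.454, -0.891], [-0.999, -0.024, -0.029]]
force: [-0.2, 0.0, 0.4]
gripper_width: 45.3
```

```bash
python3 -m inch '[{"linear":[9,-3,-1.5],"yaw":0,"jaw":45},{"linear":[7,-1.5,-0.5],"yaw":0,"jaw":45}]'; python3 -m inch '[{"linear":[0.5,-1,0],"yaw":0,"jaw":45}]'
```

```text
time: 14.05
ee_pos: [535.1, -130.6, 80.8]
tool_rot: [[-0.031, 0.893, 0.45], [0.014, 0.45, -0.893], [-0.999, -0.022, -0.027]]
force: [-0.9, 0.2, 0.5]
gripper_width: 45.1
time: 14.13
ee_pos: [533.6, -131.1, 79.8]
tool_rot: [[-0.032, 0.893, 0.449], [0.014, 0.449, -0.893], [-0.999, -0.022, -0.027]]
force: [-0.2, 0.1, -0.1]
gripper_width: 45.1
```

```bash
python3 -m inch '[{"linear":[0,2.5,0],"yaw":0,"jaw":5},{"linear":[0,0,0],"yaw":0,"jaw":5},{"linear":[0,0,0],"yaw":0,"jaw":5},{"linear":[0,0,0],"yaw":0,"jaw":5},{"linear":[0,0,0],"yaw":0,"jaw":5}]'
```

```text
time: 14.55
ee_pos: [536.0, -130.4, 81.1]
tool_rot: [[-0.032, 0.894, 0.447], [0.013, 0.447, -0.894], [-0.999, -0.023, -0.026]]
force: [-0.7, -0.9, -3.8]
gripper_width: 12.5
```

```bash
python3 -m inch '[{"linear":[0,0,0],"yaw":6,"jaw":5},{"linear":[0,0,0],"yaw":6,"jaw":5},{"linear":[0,0,0],"yaw":6,"jaw":5},{"linear":[0,0,0],"yaw":6,"jaw":5}]'; python3 -c "
from station import bot
print(bot.get_state()['joint_positions'],bot.get_state()['torque'])"
```

```text
time: 14.88
ee_pos: [536.7, -130.2, 81.1]
tool_rot: [[-0.03, 0.999, 0.031], [0.015, 0.031, -0.999], [-0.999, -0.03, -0.016]]
force: [-0.3, 0.3, -4.2]
gripper_width: 12.9
[ 0.58137144  0.55063528 -0.56681564  1.86201148  0.36083999  0.86712857
 -0.13304489] [ 0.10718659 -0.47461106  0.11316428]
```

```bash
python3 -m inch '[{"linear":[0,0,0],"yaw":6.5,"jaw":5},{"linear":[0,0,0],"yaw":6.5,"jaw":5},{"linear":[0,0,0],"yaw":6.5,"jaw":5},{"linear":[0,0,0],"yaw":6.5,"jaw":5},{"linear":[0,0,0],"yaw":6.5,"jaw":5},{"linear":[0,0,0],"yaw":6.5,"jaw":5},{"linear":[0,0,0],"yaw":6.5,"jaw":5},{"linear":[0,0,0],"yaw":6.5,"jaw":5}]'; python3 -c "
from station import bot
print(bot.get_state()['joint_positions'],bot.get_state()['torque'])"
```

```text
time: 15.55
ee_pos: [537.9, -130.9, 81.1]
tool_rot: [[-0.026, 0.603, -0.797], [0.015, -0.797, -0.604], [-1.0, -0.027, 0.012]]
force: [-5.4, -2.9, -2.8]
gripper_width: 13.1
[ 0.41218916  0.50690021 -0.3345069   1.87386703  0.20316062  0.82301584
 -0.948815  ] [-0.70999022  0.10351671  0.12030841]
```

```bash
python3 -m inch '[{"linear":[0,-0.7,0.4],"yaw":6.5,"jaw":5},{"linear":[0,-0.7,0.4],"yaw":6.5,"jaw":5},{"linear":[0,0,0],"yaw":6.5,"jaw":5},{"linear":[0,0,0],"yaw":6.5,"jaw":5},{"linear":[0,0,0],"yaw":6.5,"jaw":5},{"linear":[0,0,0],"yaw":6.5,"jaw":5}]'; python3 -c "
from station import bot
print(bot.get_state()['joint_positions'],bot.get_state()['torque'])"
```

```text
time: 16.05
ee_pos: [538.0, -131.8, 81.1]
tool_rot: [[-0.022, -0.067, -0.998], [0.012, -0.998, 0.066], [-1.0, -0.011, 0.022]]
force: [-2.1, 0.3, -4.2]
gripper_width: 12.6
[ 0.27960702  0.48653344 -0.15826654  1.88663886  0.08995127  0.79888063
 -1.56241294] [-0.3392821  -0.4072297   0.07239978]
```

```bash
python3 -m inch '[{"linear":[0,0,0],"yaw":6.5,"jaw":5},{"linear":[0,0,0],"yaw":6.5,"jaw":5},{"linear":[0,0,0],"yaw":6.5,"jaw":5},{"linear":[0,0,0],"yaw":6.5,"jaw":5},{"linear":[0,0,0],"yaw":6.5,"jaw":5},{"linear":[0,0,0],"yaw":6.5,"jaw":5},{"linear":[0,0,0],"yaw":4,"jaw":5}]'; python3 - <<'E'
from h import *
from station import bot
wcam(bot,"w11"); s=bot.get_state(); print(s["joint_positions"],s["torque"])
im=cv2.imread("pics/w11.png"); cv2.imwrite("pics/w11b.png",cv2.resize(im,(800,600),interpolation=cv2.INTER_CUBIC))
p=bot.snapshot("side")["frame"]; cv2.imwrite("pics/s11.png",cv2.resize(p[140:240,220:340],None,fx=6,fy=6,interpolation=cv2.INTER_CUBIC))
E
```

```text
time: 16.63
ee_pos: [537.6, -132.6, 81.0]
tool_rot: [[-0.021, -0.755, -0.655], [0.011, -0.655, 0.755], [-1.0, 0.009, 0.022]]
force: [-1.7, -1.2, -3.2]
gripper_width: 13.0
16.6333 [ 537.594 -132.563   81.02 ] [ 588.06  -188.471  221.682]
[ 0.129  0.479  0.04   1.898 -0.036  0.788 -2.241] [-0.396 -0.099 -0.054]
```

View pics/w11b.png

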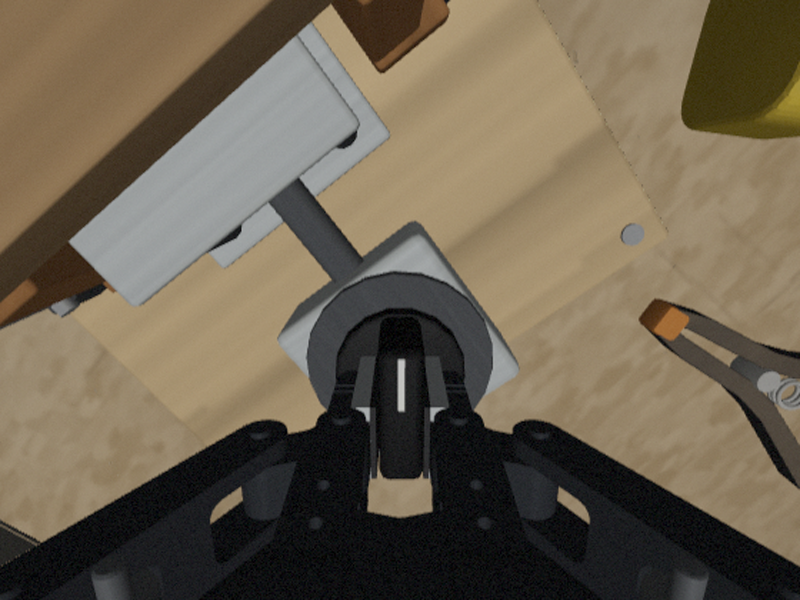

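View pics/s11.png

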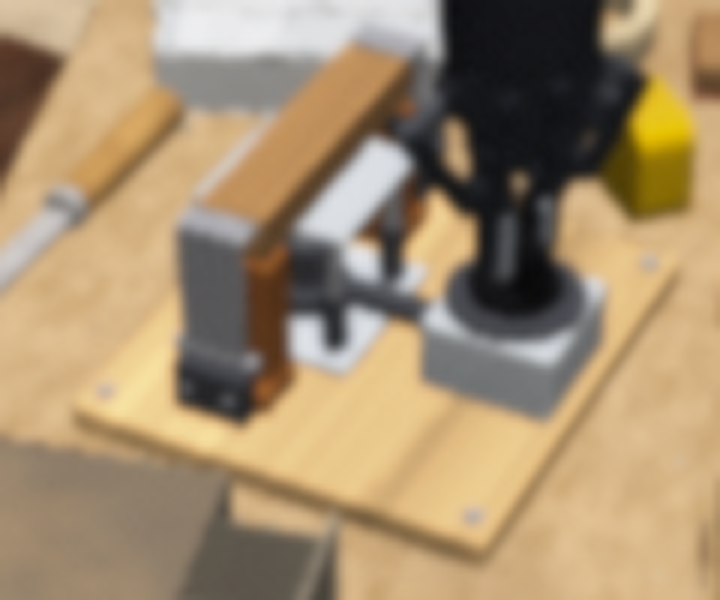

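```bash
python3 -m inch '[{"linear":[0,0.3,0.3],"yaw":4.5,"jaw":5},{"linear":[0,0,0],"yaw":4.5,"jaw":5},{"linear":[0,0,0],"yaw":4,"jaw":5}]'; python3 -c "
from station import bot
import numpy as np
s=bot.get_state();R=np.array(s['tool_rot']);d=-R[:2,2];a=np.arctan2(d[1],d[0]);print('knob',np.pi-.21-a,s['torque'],s['joint_positions'][6])"
```

```text
time: 16.98
ee_pos: [537.5, -132.7, 81.1]
tool_rot: [[-0.021, -0.879, -0.477], [0.01, -0.477, 0.879], [-1.0, 0.013, 0.019]]
force: [-2.6, -0.9, -1.6]
gripper_width: 12.7
knob 4.005302088426459 [-0.32726509 -0.13661577  0.10842747] -2.423691734681365
```

```bash
python3 -m inch '[{"linear":[0,0,0],"yaw":2,"jaw":5}]'; python3 -c "
from station import bot
import numpy as np
s=bot.get_state();R=np.array(s['tool_rot']);d=-R[:2,2];a=np.arctan2(d[1],d[0]);print('knob',np.pi-.21-a,s['torque'],s['joint_positions'][6])"
```

```text
time: 17.07
ee_pos: [537.4, -132.8, 81.0]
tool_rot: [[-0.021, -0.895, -0.446], [0.01, -0.446, 0.895], [-1.0, 0.014, 0.018]]
force: [-1.4, -0.8, -2.6]
gripper_width: 12.8
knob 4.040479687425895 [-0.40336838 -0.22477317  0.16492197] -2.4535576203899634
```

```bash
python3 -m inch '[{"linear":[0,0,0],"yaw":2.5,"jaw":5},{"linear":[0,0,0],"yaw":1.5,"jaw":5},{"linear":[0,0,0],"yaw":0,"jaw":5}]'; python3 - <<'E'
from h import *
from station import bot
s=bot.get_state();R=np.array(s['tool_rot']);d=-R[:2,2];a=np.arctan2(d[1],d[0]);print('knob',np.pi-.21-a,s['torque'],s['joint_positions'][6])
wcam(bot,"w12")
im=cv2.imread("pics/w12.png"); cv2.imwrite("pics/w12b.png",cv2.resize(im,(800,600),interpolation=cv2.INTER_CUBIC))
p=bot.snapshot("side")["frame"]; cv2.imwrite("pics/side12.png",p);cv2.imwrite("pics/s12.png",cv2.resize(p[140:240,220:340],None,fx=6,fy=6,interpolation=cv2.INTER_CUBIC))
E
```

```text
time: 17.32
ee_pos: [537.3, -132.8, 81.0]
tool_rot: [[-0.021, -0.922, -0.386], [0.01, -0.386, 0.922], [-1.0, 0.015, 0.017]]
force: [-2.1, -0.1, -2.9]
gripper_width: 12.6
knob 4.106052911474617 [-0.349 -0.262 -0.005] -2.5095070719992636
17.3167 [ 537.338 -132.754   81.034] [ 568.436 -200.487  222.07 ]
```

View pics/w12b.png

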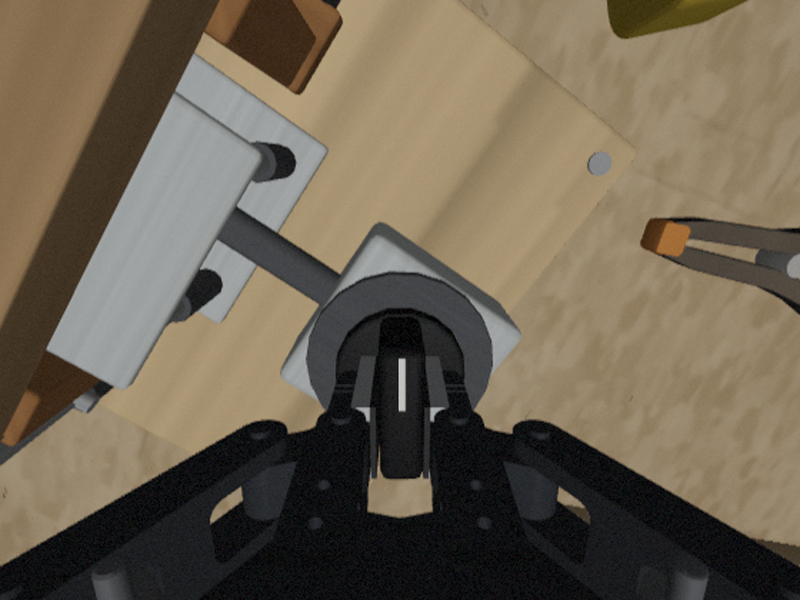

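View pics/s12.png

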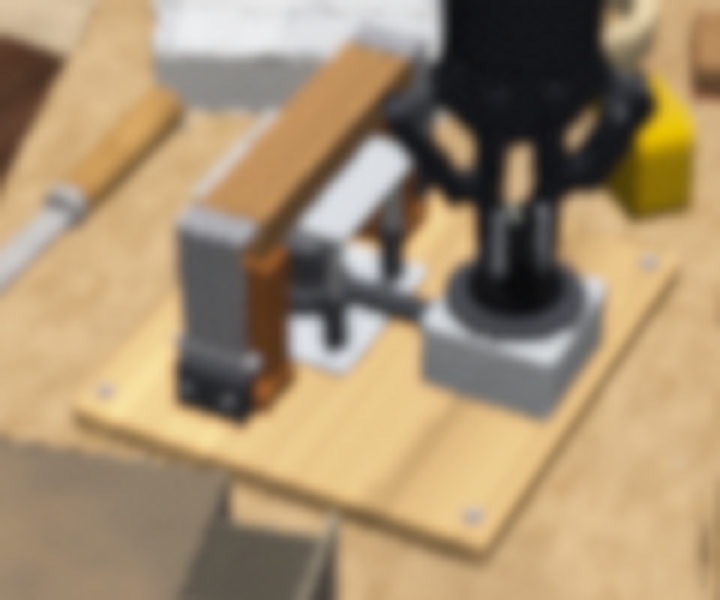

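```bash
python3 - <<'E'
from h import *
W=load("pics/w12.npz")
sc=lambda c: (np.array(c,float)+.5)*0.7-.5
for a,z in (([(262,153),(125,388)],100),([(326,152),(219,322)],20)):
    v=back(W,sc(a),z); d=v[0]-v[1]; print(v,np.hypot(*d[:2]),"yaw",np.arctan2(d[0],-d[1]) , np.arctan2(-d[0],d[1]))
W=load("pics/w8.npz")
v=back(W,sc([(208,97),(235,396),(504,94),(490,398)]),18)
for i,j in ((0,1),(2,3)): d=v[i]-v[j]; print(np.arctan2(-d[0],d[1]))
v=back(W,sc([(377,152),(381,416),(443,152),(440,416)]),126)
for i,j in ((0,1),(2,3)): d=v[i]-v[j]; print("batten",np.arctan2(-d[0],d[1]),np.hypot(*d[:2]))
print(v.mean(0))
E
```

```text
[[ 599.769 -188.874  100.   ]
 [ 617.186 -109.119  100.   ]] 81.63431843689331 yaw -0.21500912290143684 2.9265835306883563
[[ 595.422 -192.101   20.   ]
 [ 615.983 -100.458   20.   ]] 93.92126953745117 yaw -0.2207002100310553 2.920892443558738
-0.23650256013114765
-0.2067272585412305
batten -0.21681388170326452 158.23781118871824
batten -0.20517163116173623 157.18948792536295
[ 650.169 -157.825  126.   ]
```

```bash
python3 -m inch '[{"linear":[0,0,0],"yaw":0,"jaw":40},{"linear":[0,0,0],"yaw":0,"jaw":40},{"linear":[0,0,0],"yaw":0,"jaw":40},{"linear":[0,0,0],"yaw":0,"jaw":40}]'; python3 -m inch '[{"linear":[-12,0,0],"yaw":0,"jaw":40},{"linear":[-25,0,0],"yaw":0,"jaw":40},{"linear":[-30,0,0],"yaw":0,"jaw":40},{"linear":[-30,0,0],"yaw":0,"jaw":40},{"linear":[-30,0,0],"yaw":0,"jaw":40},{"linear":[0,0,0],"yaw":0,"jaw":40}]'
python3 - <<'E'
from h import *
from station import bot
wcam(bot,"w13")
im=cv2.imread("pics/w13.png"); cv2.imwrite("pics/w13b.png",cv2.resize(im,(800,600),interpolation=cv2.INTER_CUBIC))
p=bot.snapshot("side")["frame"]; cv2.imwrite("pics/side13.png",p);cv2.imwrite("pics/s13.png",cv2.resize(p[140:240,220:340],None,fx=6,fy=6,interpolation=cv2.INTER_CUBIC))
E
```

```text
time: 17.75
ee_pos: [538.8, -131.9, 81.9]
tool_rot: [[-0.018, -0.92, -0.391], [0.011, -0.392, 0.92], [-1.0, 0.013, 0.017]]
force: [0.6, -0.0, 0.6]
gripper_width: 40.2
time: 18.25
ee_pos: [541.0, -132.2, 213.2]
tool_rot: [[-0.021, -0.919, -0.394], [0.012, -0.395, 0.919], [-1.0, 0.015, 0.019]]
force: [1.2, -0.1, -0.1]
gripper_width: 40.2
18.25 [ 541.015 -132.249  213.231] [ 572.773 -200.082  354.075]
```

View pics/w13b.png

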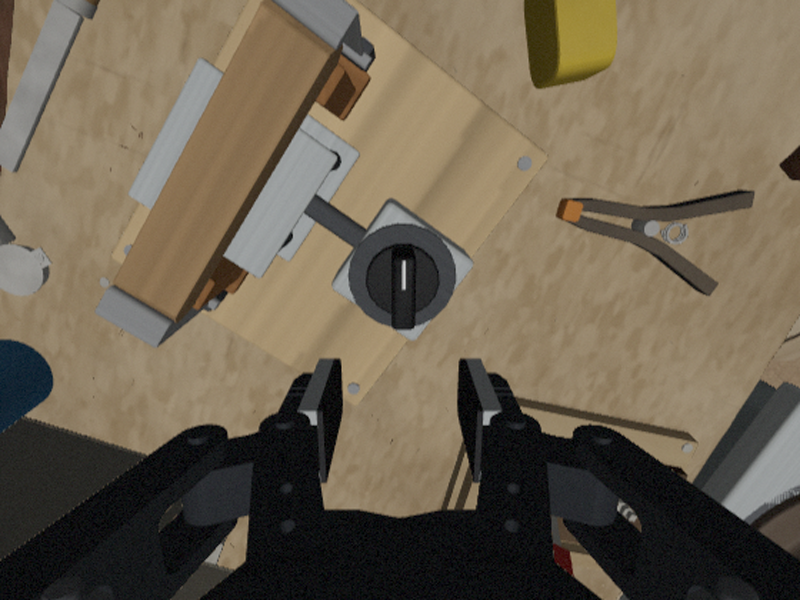

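View pics/s13.png

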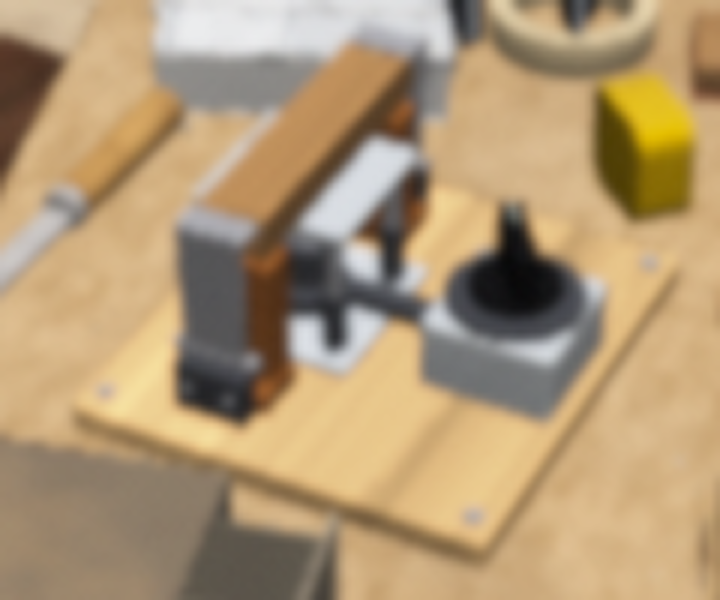

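```bash
python3 - <<'E'
from h import *
W=load("pics/w13.npz")
sc=lambda c: (np.array(c,float)+.5)*0.7-.5
im=cv2.imread("pics/w13.png")
g=im[170:235,255:310].min(2); ys,xs=np.where(g[5:40,20:36]>110); pts=np.c_[xs+20+255,ys+5+170].astype(float)
vx,vy,x0,y0=cv2.fitLine(pts.astype(np.float32),cv2.DIST_L2,0,.01,.01).ravel()
print(len(pts),pts.min(0)/.7,pts.max(0)/.7,vx,vy)
s=-1 if vy>0 else 1
v=back(W,[(x0,y0),(x0+s*10*vx,y0+s*10*vy)],104); d=v[1]-v[0]; a=np.arctan2(d[1],d[0])
for a_,z in (([(345,150),(262,275)],100),([(545,155),(357,402)],18)):
    v=back(W,sc(a_),z); dd=v[0]-v[1]; print("yaw",np.arctan2(dd[0],-dd[1]),np.hypot(*dd[:2]))
for y in (-.207,-.213,-.219): print("knob",np.pi+y-a)
# batten motion in side view
A=cv2.cvtColor(cv2.imread("pics/side8.png"),cv2.COLOR_BGR2GRAY).astype(np.float32);B=cv2.cvtColor(cv2.imread("pics/side13.png"),cv2.COLOR_BGR2GRAY).astype(np.float32)
for r in ((150,182,252,290),(185,215,225,290)): 
    a,b=A[r[0]:r[1],r[2]:r[3]],B[r[0]:r[1],r[2]:r[3]]; print(cv2.phaseCorrelate(a,b,cv2.createHanningWindow(a.shape[::-1],cv2.CV_32F)))
E
```

```text
58 [401.429 260.   ] [404.286 288.571] 0.013940316 -0.99990284
yaw -0.2284189103150226 85.20125898963715
yaw -0.2096686791140375 242.10470778117366
knob 4.111715828810466
knob 4.105715828810466
knob 4.099715828810465
((-0.05614830899196832, 0.28164338672267064), 0.40860180035233495)
((0.015535672741890494, 0.01378567877848802), 0.9185267651522601)
```

```bash
python3 -c "
from station import bot
print(bot.job_done())"
```

```text
the job is handed in; nothing more can be done
None
```

The batten is pressed home between the two clips and the jack platform is up against its underside. I handed the job in at about 18.4 s of the 67 s allowed. No verdict came back.

- **Seating:** I pressed the gripped batten down until it stopped on the rests with about 31 N on the tool. The platform was then about 15 mm below it. After releasing it, I touched its top with the closed fingers and met it at 126.2 mm under about 21 N; a fully seated batten's top is at 126 mm. The wrist and side views show both lips hooked over the ends.
- **Jack:** I turned the knob clockwise in one grip, from about 0.89 rad to about 4.10 rad. That puts the platform about 0.5 mm above rest level, so it should touch the batten while staying well inside the 2 mm lift limit. After release, the knob's white mark still read 4.10 to 4.11 rad, and the side view shows the platform against the underside.

**Limits of these checks:**
- I could not measure the force between platform and batten. Contact is inferred from the knob angle and the picture.
- Estimates of the jig's position differed by about 3 to 5 mm between cameras, and its direction by about 0.01 to 0.03 rad.
- The tool drifted a few degrees off vertical during the moves, up to 0.08 rad. It was about 0.04 rad off at the press and 0.02 to 0.03 rad while turning the knob.
- I compared the side view before and after the jacking. The clip and block area had not moved. The comparison over the batten's own area gave 0.28 px, but at low confidence because the platform moved within it.

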